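# Fit the drawer lock and hold it unlocked with the key

## Robot

A 6-joint arm with a two-finger parallel gripper is mounted at the origin on the work surface. World frame = base frame: x ahead of the robot, y to its left, z up, the work surface at z = 0. Lengths are in mm, angles in degrees, forces in N, time in s.
With the tool pointing down it reaches from about 300 to 850 mm from the base axis. Payload 4.2 kg.
Tool frame: the origin (TCP) lies midway between the tips of the shut fingers; the grasp point (between the pads) lies 19 mm behind it (env.tcp_to_grasp is the distance from the TCP to the grasp point, in mm); z points along the fingers, x is the direction in which the jaws open and shut, and the axes are right-handed (so a half turn about z gives the same grasp; the last joint's range is limited). The gripper opens to 91 mm and grips with 3 to 60 N. Pads are 32 mm wide; open, the fingers measure 118 mm over their backs; the gripper's body (76 mm by 178 mm) begins 60 mm behind the grasp point.
Start: joints at [72.422, 18.312, 89.639, -0, 72.044, -1.146], TCP at [162.661, 551.529, 213.976] pointing down, gripper open.
Joint ranges: [-177.97, 177.97], [-48.28, 115.42], [12.27, 149.76], [-77.06, 257.06], [2.81, 150.46], [-146.56, 146.56]. Speed limits (degrees/s): [147.25, 147.25, 180, 180, 180, 180].

## Interface

Orientations are given as [roll, pitch, yaw] about the fixed x, y, z axes, in that order (R = Rz(yaw) Ry(pitch) Rx(roll)).
In Python, from workcell import env gives the robot as it stands.
- The arm moves only by the tool drive_tool, never from a script. Its argument "motion" is a list of rows, each a list of 2 entries, a list of its own where there are three numbers: the shift along the world's x, y, z in m, then the turn, a rotation vector about the world's x, y, z in rad. In form: [[[dx, dy, dz], [wx, wy, wz]], ...]. A call has exactly 10 rows; each row shifts and turns the commanded pose from where the row before left it; what a row does not reach is not made up. A row lasts 1/12 s, in which the tool goes at most 41.7 mm and 7.16 degrees, less where a joint would pass 70% of its speed; a pose out of reach is approached as far as the arm can. A call is refused whole if a number of a shift passes 0.0417 or a number of a turn 0.125, either way. A call with a gripper value outside its range is refused whole. "claw" is the opening, from 0 (shut) to 1 (fully open), set as the call begins (left out, the last holds). The fingers move at their own pace and stop on an object; "force" is the grip in N (left out, the last holds). Time passes only in rows, so rows that do not move let the fingers close, or fill a call up. It gives the time, the measured TCP pose, the force and the opening at its end, in the units of the state.
- env.state(): the state, without advancing time (a new reading comes with each control period).
- env.grab_frame(name): name is "side" or "top"; returns the picture (384x512x3 uint8, red, green, blue); there is no depth.
- env.camera_params(name): a dict with "fov_y" (degrees; the focal length in pixels is half the picture's height over the tangent of half this angle, whatever the lens; pixels are square), "cx", "cy" (the principal point, pixels), "pose" (4x4, takes a point from camera to world coordinates). Camera axes: x right, y down, z forward; pixel columns grow to the right and rows downward; lengths in mm; the calibration is good to about 2 mm. A picture is of the moment at which its call begins. camera_params takes no time and is no camera call.
- env.job_done(): hands the job in, once; it reports no verdict.
The state is a dict: "time_s": time; "qpos": joint angles; "qvel": joint speeds; "effort": joint torques, N m; "ee_pos": TCP position; "ee_rot": TCP orientation; "force": force on the tool from outside, world axes, zero at the start; "torque": the same for the moment, N m; "gripper_width": finger opening in mm.
Only numpy, scipy, OpenCV 4.12 (cv2) and the standard library are available. Lean on these libraries where they do the work, as an engineer would, in place of code of your own. Each camera call takes 0.05 s, during which the arm holds its last target.

## Task

Press the loose lock insert fully home into the recess in the top of the sage organizer, so that its face is flush with the top all round. Then take the key from the toothbrush stand, work it past the sticky pins all the way into the keyway, turn it a quarter turn clockwise (seen from above) and keep holding the key turned against the lock's return spring: finish with the key still in the gripper, so that the carer can pull out the drawer. Leave the other toiletries where they are.

Things in the scene. Friction and masses are not known exactly. Their poses are not given: they have to be found in the camera images.
- organizer: fixed sage plastic organizer, 170 deep (x) x 260 wide (y), flat top 100 mm above the ledge with 4 mm rims at its sides, shut drawer in the front (-x), 160 mm high back panel with a black comb in a spring clip at the rear (+x). Origin: centre of its underside; x to its rear, y to its left, z up
- recess (a point): centre of the lock recess's mouth, level with the organizer's top; axes as the organizer's. Mouth 45.6 (x) x 37.6 mm (y), 8 mm deep to a step with a through hole 37.2 x 29.2 mm. Two sprung catch balls low in the hole stop the insert about 8 mm short of home (face 8 mm proud); from there it needs a push of about 5 to 20 N from above (it does not drop home)
- lock: loose aluminium lock insert, about 150 g, at first upright on the ledge: body 36 (x) x 28 (y) x 24 mm high with rounded foot, above it a flange 44 (x) x 36 (y) x 8 mm thick; 32 mm high in all. Origin: centre of its underside; x along its long side, z up. Its long side goes along organizer x, either way round. Home: underside 32 mm below the organizer's top
- lock_face (a point): centre of the insert's flat top (32 mm above its underside) and of the keyway's mouth; axes as lock. In it a round 22 mm brass plug with the keyway: slot 12.4 (lock x) x 5.2 mm (lock y), 26 mm deep. Sprung sticky pins in both ends of the slot, met when the key's tip is about 6 and again about 17 mm deep; each time they take a push of 5 to 15 N
- plug (a joint): turn of the lock's plug relative to the insert, rad: 0 = keyway along lock x (rest), grows clockwise seen from above, stop at 1.65. A spring turns it back to 0 (0.02 N m at 0, 0.12 N m at a quarter turn). The key has about 6 degrees of play in the keyway, the insert about 2 in the recess
- key: loose steel key with black plastic grip, 30 g, parked upright, blade down, in the middle slot of the stand. From the tip up: blade 11 (x) x 4 (y) x 24 mm long with rounded tip, collar 18 x 8 x 3 mm, flat grip 30 (x) x 9 (y) x 26 mm; total 53 mm. Origin: centre of the blade's tip; x along the blade's width, z up from tip to grip. It works either way round
- key_shoulder (a point): point on the key's axis at the underside of its collar, 24 mm above the tip; axes as the key's. It meets the lock's face when the key is fully home
- stand: fixed white ceramic toothbrush stand, 62 (x) x 120 (y) x 50 mm high, two round 20 mm holes and, in the middle, the slot in which the key stands (blade width along the stand's x, collar resting on top: the key's tip is 26 mm above the ledge). Origin: centre of its underside
- soap_dish: bystander: white soap dish 88 x 125 x 30 mm with a bar of soap, origin at the centre of its underside
- tube: bystander: closed white tube lying flat, 44 x 147 x 30 mm, origin under its middle
- nail_clipper: bystander: silver nail clipper 62 x 13 x 12 mm lying on the right-hand part of the organizer's top, origin under its centre
- nail_brush: bystander: wooden nail brush 38 x 90 x 30 mm, origin under its centre
- shampoo: bystander: standing white flip-cap bottle, 46 x 66 x 160 mm high, origin under its centre
- tumbler: bystander: clear plastic tumbler, 72 mm diameter, 95 mm high, origin under its centre

How it is judged:
By the outcome, as a careful person would: the job done as asked, in the order asked, and still so for the second after the job is handed in, while the arm keeps its last pose, push and grip.
It also fails if it takes over 72 s, if anything falls off the work surface, if the arm or the gripper's body presses on something with over 40 N, if the wrist force passes 120 N, or if a joint passes its speed limit or range.

## Working session

There is one attempt and no reset: what is moved stays moved. The work goes in short steps, Python scripts to look and compute and a tool call to move; the robot and the scene stay as the last step left them, time stands still between calls to the robot, and variables do not carry over. Pictures are saved under pics/ and viewed, and the job is handed in when it is done.

Besides the shell and the picture viewer there is one more tool, called by a JSON object that holds its "method" and its "body". drive_tool: Moves the arm, as the interface text tells. Its arguments: {"type":"object","properties":{"motion":{"type":"array","items":{"type":"array"}},"claw":{"type":"number"},"force":{"type":"number"}},"required":["motion"]}

```bash
ls; mkdir -p pics; python3 - <<'E'
from workcell import env
import cv2
print(env.state())
for n in("side","top"):
    p=env.camera_params(n);print(n,p)
    cv2.imwrite(f"pics/{n}0.png",env.grab_frame(n)[:,:,::-1])
E
```

```text
pics
{'time_s': 0.0, 'qpos': array([ 7.24191127e+01,  1.83506752e+01,  8.97071324e+01, -7.97368968e-04,
        7.20429291e+01, -1.14846405e+00]), 'qvel': array([-0.0369253 , -0.14192436, -0.11693486,  0.07401951, -0.07345606,
       -0.04333982]), 'effort': array([-5.27826614e-04, -4.12468350e+01, -2.31968290e+01,  7.26736570e-02,
        4.59161145e-02, -1.42457034e-04]), 'ee_pos': array([162.53287201, 551.02038328, 213.125038  ]), 'ee_rot': array([-1.79998739e+02,  1.00731732e-01,  7.35678244e+01]), 'force': array([-0.77434931, -0.40763222,  0.51597956]), 'torque': array([-0.00014759,  0.0247005 , -0.04062994]), 'gripper_width': 91.1700966448147}
side {'fov_y': 54.935828907414994, 'cx': 254.25954577259938, 'cy': 193.10040989827738, 'pose': array([[-9.90800759e-01, -1.06318224e-01,  8.37274808e-02,
         4.96228014e+02],
       [-1.33285003e-01,  6.59529767e-01, -7.39767257e-01,
         6.51909010e+02],
       [ 2.34299755e-02, -7.44121578e-01, -6.67633218e-01,
         6.76769714e+02],
       [ 0.00000000e+00,  0.00000000e+00,  0.00000000e+00,
         1.00000000e+00]])}
top {'fov_y': 43.78180018400341, 'cx': 248.67428457651044, 'cy': 198.39211626945652, 'pose': array([[-1.15250660e-02, -9.90501863e-01,  1.37015449e-01,
         3.66426751e+02],
       [-9.99688068e-01,  1.44498298e-02,  2.03707856e-02,
        -4.84975185e+00],
       [-2.21571510e-02, -1.36737935e-01, -9.90359429e-01,
         1.44710433e+03],
       [ 0.00000000e+00,  0.00000000e+00,  0.00000000e+00,
         1.00000000e+00]])}
```

View pics/side0.png

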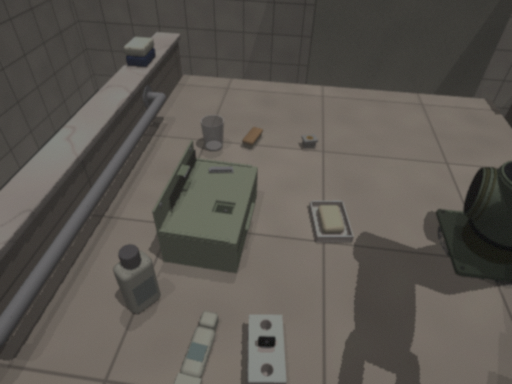

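View pics/top0.png

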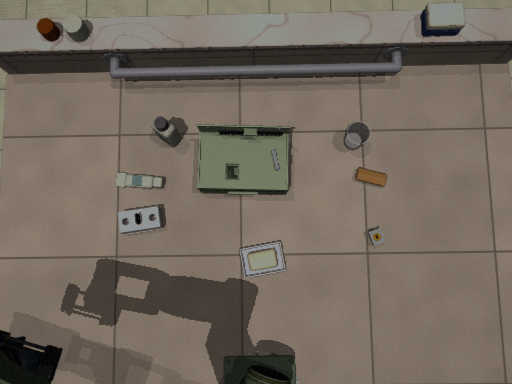

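The top view shows the organizer around (243,160), the stand around (140,219) with the key at (138,218), and the lock at (376,237). I'll enlarge these.

```bash
cat > h.py <<'E'
import numpy as np,cv2
from workcell import env
def K(n):
    p=env.camera_params(n);f=192/np.tan(np.radians(p['fov_y']/2));return f,p['cx'],p['cy'],p['pose']
def w(n,u,v,z):
    f,cx,cy,T=K(n);d=T[:3,:3]@np.array([(u-cx)/f,(v-cy)/f,1]);o=T[:3,3];return o+d*(z-o[2])/d[2]
def px(n,P):
    f,cx,cy,T=K(n);c=T[:3,:3].T@(np.array(P,float)-T[:3,3]);return np.array([f*c[0]/c[2]+cx,f*c[1]/c[2]+cy])
def crop(im,x0,y0,wd,ht,s):
    return cv2.convertScaleAbs(cv2.resize(im[y0:y0+ht,x0:x0+wd],None,fx=s,fy=s,interpolation=cv2.INTER_CUBIC),alpha=1.5)
E
python3 - <<'E'
from h import *
t=cv2.imread('pics/top0.png');s=cv2.imread('pics/side0.png')
a=np.hstack([crop(t,350,215,50,37,8),crop(t,115,200,50,37,8)])
b=np.hstack([crop(s,290,125,40,30,10),crop(s,240,310,50,37,8)[:296]])
b=np.hstack([crop(s,290,125,40,30,10)[:296],crop(s,240,310,50,37,8)])
cv2.imwrite('pics/c1.png',np.vstack([a,b]))
cv2.imwrite('pics/c2.png',crop(t,190,115,110,85,7))
cv2.imwrite('pics/c3.png',crop(s,150,140,115,130,4.6))
E
```

```text
Traceback (most recent call last):
ValueError: all the input array dimensions except for the concatenation axis must match exactly, but along dimension 0, the array at index 0 has size 300 and the array at index 1 has size 296
```

```bash
python3 - <<'E'
from h import *
t=cv2.imread('pics/top0.png');s=cv2.imread('pics/side0.png')
a=np.hstack([crop(t,350,215,50,37,8),crop(t,115,200,50,37,8)])
b=np.hstack([crop(s,285,120,50,37,8),crop(s,240,310,50,37,8)])
cv2.imwrite('pics/c1.png',np.vstack([a,b]))
cv2.imwrite('pics/c2.png',crop(t,190,115,110,85,7))
cv2.imwrite('pics/c3.png',crop(s,150,140,115,130,4.6))
E
```

```text
(no output)
```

View pics/c1.png

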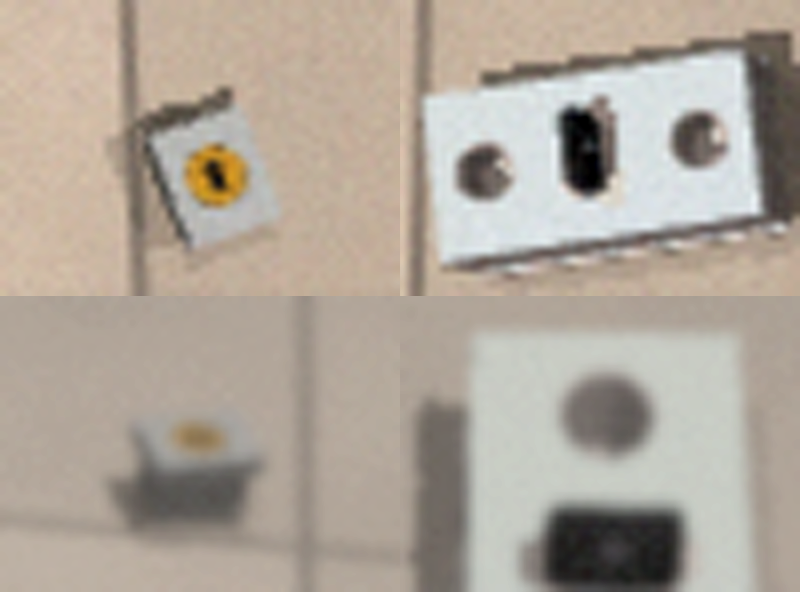

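View pics/c2.png

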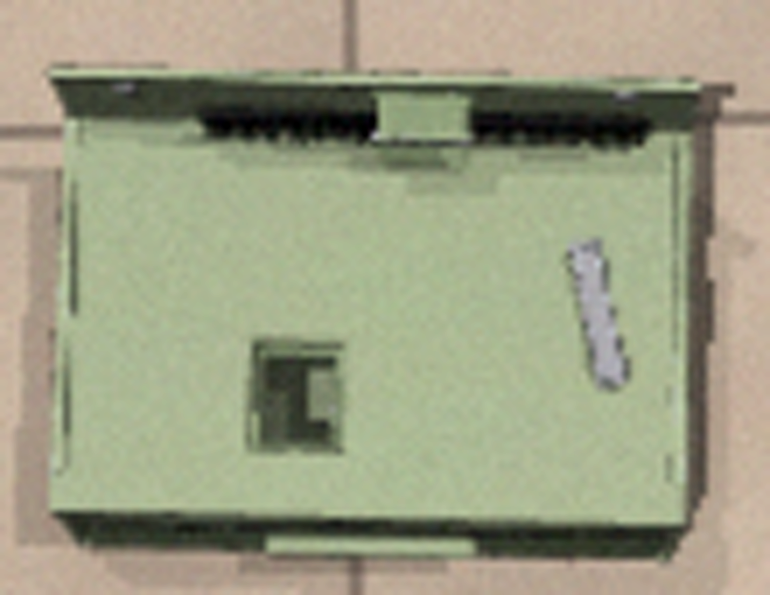

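View pics/c3.png

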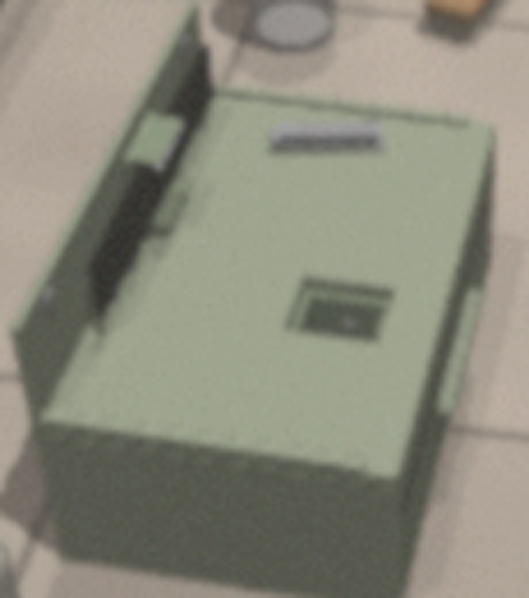

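The lock sits clear of everything, rotated about 20°. The recess mouth is visible in both views. Next I'll compute positions.

```bash
cat >> h.py <<'E'
def up(X,Y,x0,y0,s): return x0+(X+.5)/s-.5, y0+(Y+.5)/s-.5
def tri(a,b):
    A=np.zeros((3,3));B=np.zeros(3)
    for n,u,v in((('top',)+tuple(a)),(('side',)+tuple(b))):
        f,cx,cy,T=K(n);d=T[:3,:3]@np.array([(u-cx)/f,(v-cy)/f,1]);d/=np.linalg.norm(d);M=np.eye(3)-np.outer(d,d);A+=M;B+=M@T[:3,3]
    return np.linalg.solve(A,B)
E
python3 - <<'E'
from h import *
np.set_printoptions(precision=1,suppress=True)
def rep(nm,n,pts,x0,y0,s,z):
    W=np.array([w(n,*up(X,Y,x0,y0,s),z) for X,Y in pts]);c=W.mean(0)
    e=[np.degrees(np.arctan2(*(W[(i+1)%4]-W[i])[1::-1])) for i in range(4)]
    print(nm,n,c[:2],'len',[round(np.linalg.norm(W[(i+1)%4]-W[i]),1) for i in range(4)],'ang',np.round(e,1))
rep('lock','top',[(147,137),(235,105),(280,215),(190,248)],350,215,8,32)
rep('rec','top',[(250,340),(344,340),(343,453),(247,452)],190,115,7,100)
rep('rec','side',[(303,278),(394,290),(378,340),(286,329)],150,140,4.6,100)
print('brass',w('top',*up(216,175,350,215,8),32),w('side',*up(200,142,285,120,8),32),tri(up(216,175,350,215,8),up(200,142,285,120,8)))
rep('stand','top',[(422,95),(742,48),(765,218),(442,265)] and [(22,95),(342,48),(365,218),(42,265)],115,200,8,50)
# organizer top
rep('org','top',[(75,120),(690,130),(688,520),(52,512)],190,115,7,100)
E
python3 - <<'E'
from h import *
t=cv2.imread('pics/top0.png');s=cv2.imread('pics/side0.png')
cv2.imwrite('pics/c4.png',np.hstack([crop(t,120,200,40,40,10),crop(s,240,310,50,74,8)[:400]]))
cv2.imwrite('pics/c5.png',crop(s,240,305,50,74,8))
E
```

```text
lock top [ 443.4 -349.4] len [np.float64(34.7), np.float64(43.1), np.float64(35.4), np.float64(43.2)] ang [ -70.9 -160.4  109.2   18.7]
rec top [632.4  70.3] len [np.float64(38.7), np.float64(47.1), np.float64(39.3), np.float64(46.8)] ang [-90.9 179.   88.5  -1.8]
rec side [630.4  69.1] len [np.float64(46.0), np.float64(35.5), np.float64(44.9), np.float64(36.5)] ang [178.2  87.4  -0.5 -90.8]
brass [ 443.8 -350.5   32. ] [ 439.5 -352.4   32. ] [ 441.7 -349.8   34. ]
stand top [502.8 349.2] len [np.float64(119.7), np.float64(63.8), np.float64(120.0), np.float64(63.6)] ang [ -82.4 -171.5   97.5    8.2]
org top [664.2  37.3] len [np.float64(255.2), np.float64(163.3), np.float64(259.7), np.float64(165.1)] ang [-92.  178.4  88.4  -3.1]
```

View pics/c5.png

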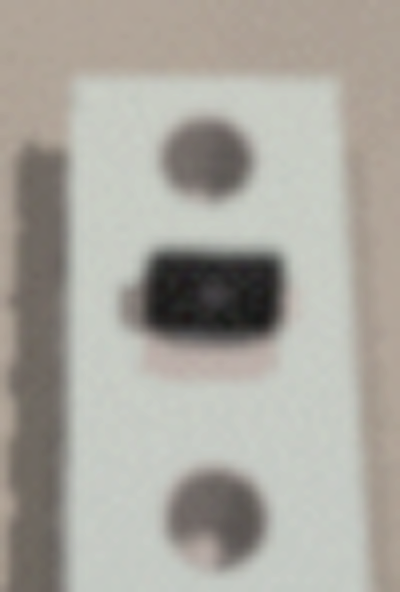

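View pics/c4.png

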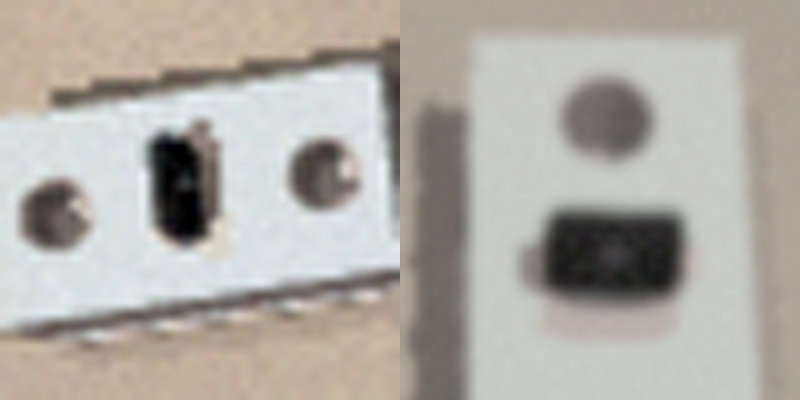

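Estimates so far: the lock is at (442.5,-350) with its long axis at 19°. The recess is at (631.4,69.7), yaw about -1.6°. The stand is at (503,349), yaw 8°. I'll move to above the lock, with the jaws along lock y (yaw -71°).

{"method": "drive_tool", "body": {"motion": [[[0.02, -0.03, 0], [0, 0, -0.084]], [[0.02, -0.03, 0], [0, 0, -0.084]], [[0.02, -0.03, 0], [0, 0, -0.084]], [[0.02, -0.03, 0], [0, 0, -0.084]], [[0.02, -0.03, 0], [0, 0, -0.084]], [[0.02, -0.03, 0], [0, 0, -0.084]], [[0.02, -0.03, 0], [0, 0, -0.084]], [[0.02, -0.03, 0], [0, 0, -0.084]], [[0.02, -0.03, 0], [0, 0, -0.084]], [[0.02, -0.03, 0], [0, 0, -0.084]]], "claw": 0.7}}

```text
time_s: 0.93
ee_pos: [363.0, 249.8, 213.8]
ee_rot: [180.0, 0.0, 25.2]
force: [0.8, 0.8, -0.4]
gripper_width: 63.7
```

{"method": "drive_tool", "body": {"motion": [[[0.004, -0.03, 0], [0, 0, -0.084]], [[0.004, -0.03, 0], [0, 0, -0.084]], [[0.004, -0.03, 0], [0, 0, -0.084]], [[0.004, -0.03, 0], [0, 0, -0.084]], [[0.004, -0.03, 0], [0, 0, -0.084]], [[0.004, -0.03, 0], [0, 0, -0.084]], [[0.004, -0.03, 0], [0, 0, -0.084]], [[0.004, -0.03, 0], [0, 0, -0.084]], [[0.004, -0.03, 0], [0, 0, -0.084]], [[0.004, -0.03, 0], [0, 0, -0.084]]]}}

```text
time_s: 1.77
ee_pos: [402.3, -49.9, 213.8]
ee_rot: [180.0, 0.0, -22.9]
force: [0.6, 0.6, 0.1]
gripper_width: 64.0
```

{"method": "drive_tool", "body": {"motion": [[[0.004, -0.03, 0], [0, 0, -0.084]], [[0.004, -0.03, 0], [0, 0, -0.084]], [[0.004, -0.03, -0.01], [0, 0, -0.084]], [[0.004, -0.03, -0.01], [0, 0, -0.084]], [[0.004, -0.03, -0.01], [0, 0, -0.084]], [[0.004, -0.03, -0.01], [0, 0, -0.084]], [[0.004, -0.03, -0.01], [0, 0, -0.084]], [[0.004, -0.03, -0.01], [0, 0, -0.084]], [[0.004, -0.03, -0.01], [0, 0, -0.084]], [[0.004, -0.03, -0.01], [0, 0, -0.084]]]}}

```text
time_s: 2.6
ee_pos: [442.3, -349.8, 133.0]
ee_rot: [180.0, 0.0, -71.1]
force: [0.7, 0.7, 0.5]
gripper_width: 63.7
```

```bash
python3 - <<'E'
from h import *
t=env.grab_frame('top')[:,:,::-1];s=env.grab_frame('side')[:,:,::-1]
cv2.imwrite('pics/d.png',np.hstack([crop(t,350,210,50,50,8),crop(s,270,90,80,100,4)]))
E
```

```text
(no output)
```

View pics/d.png

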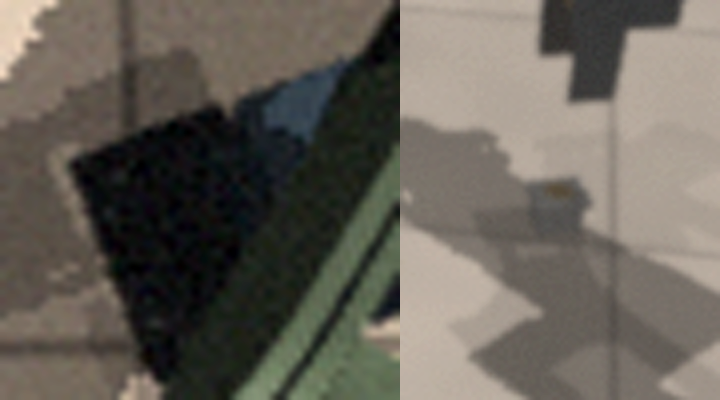

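The gripper hides the lock from above. The side view shows it clear below the fingers. I'll descend to z=22 and close.

{"method": "drive_tool", "body": {"motion": [[[0, 0, -0.018], [0, 0, 0]], [[0, 0, -0.018], [0, 0, 0]], [[0, 0, -0.018], [0, 0, 0]], [[0, 0, -0.018], [0, 0, 0]], [[0, 0, -0.015], [0, 0, 0]], [[0, 0, -0.012], [0, 0, 0]], [[0, 0, -0.008], [0, 0, 0]], [[0, 0, -0.004], [0, 0, 0]], [[0, 0, 0], [0, 0, 0]], [[0, 0, 0], [0, 0, 0]]]}}

```text
time_s: 3.53
ee_pos: [442.9, -348.5, 23.4]
ee_rot: [-180.0, -0.0, -70.8]
force: [-0.7, -0.6, 1.0]
gripper_width: 63.7
```

{"method": "drive_tool", "body": {"motion": [[[0, 0, 0], [0, 0, 0]], [[0, 0, 0], [0, 0, 0]], [[0, 0, 0], [0, 0, 0]], [[0, 0, 0], [0, 0, 0]], [[0, 0, 0], [0, 0, 0]], [[0, 0, 0], [0, 0, 0]], [[0, 0, 0], [0, 0, 0]], [[0, 0, 0], [0, 0, 0]], [[0, 0, 0], [0, 0, 0]], [[0, 0, 0], [0, 0, 0]]], "claw": 0, "force": 25}}

```text
time_s: 4.37
ee_pos: [443.1, -348.9, 23.4]
ee_rot: [-180.0, -0.1, -70.8]
force: [-0.2, -1.0, 4.3]
gripper_width: 35.9
```

Gripped at 35.9 mm, as expected. Now I'll lift and carry it toward the recess, pausing high for a look.

{"method": "drive_tool", "body": {"motion": [[[0, 0, 0.008], [0, 0, 0]], [[0, 0, 0.02], [0, 0, 0]], [[0, 0, 0.03], [0, 0, 0]], [[0, 0.02, 0.03], [0, 0, 0]], [[0.01, 0.025, 0.025], [0, 0, -0.026]], [[0.013, 0.03, 0.02], [0, 0, -0.026]], [[0.013, 0.03, 0.01], [0, 0, -0.026]], [[0.013, 0.03, 0], [0, 0, -0.026]], [[0.013, 0.03, 0], [0, 0, -0.026]], [[0.013, 0.03, 0], [0, 0, -0.026]]]}}

```text
time_s: 5.2
ee_pos: [517.1, -151.5, 165.9]
ee_rot: [179.9, 0.1, -79.8]
force: [0.4, -0.3, -1.6]
gripper_width: 35.7
```

{"method": "drive_tool", "body": {"motion": [[[0.013, 0.03, 0], [0, 0, -0.026]], [[0.013, 0.03, 0], [0, 0, -0.026]], [[0.013, 0.03, 0], [0, 0, -0.026]], [[0.013, 0.03, 0], [0, 0, -0.026]], [[0.013, 0.03, 0], [0, 0, -0.026]], [[0.013, 0.03, 0], [0, 0, -0.026]], [[0.013, 0.02, 0], [0, 0, -0.026]], [[0.013, 0.013, 0], [0, 0, -0.026]], [[0.009, 0.01, 0], [0, 0, 0]], [[0, 0, 0], [0, 0, 0]]]}}

```text
time_s: 6.03
ee_pos: [631.2, 71.9, 164.9]
ee_rot: [179.9, 0.0, -91.5]
force: [-0.0, -0.2, -1.3]
gripper_width: 35.7
```

```bash
python3 - <<'E'
from h import *
print(env.state())
t=env.grab_frame('top')[:,:,::-1];s=env.grab_frame('side')[:,:,::-1]
cv2.imwrite('pics/e_s.png',s);cv2.imwrite('pics/e_t.png',t)
cv2.imwrite('pics/e.png',np.hstack([crop(s,150,100,120,120,5)]))
E
```

```text
{'time_s': 6.0333, 'qpos': array([5.42770522e+00, 2.55865504e+01, 8.54903609e+01, 6.33002347e-02,
       6.90014315e+01, 9.69446856e+01]), 'qvel': array([-1.95648876, -1.55491882,  2.78767902, -1.74761384,  1.0913428 ,
       -1.23110501]), 'effort': array([ 5.88469561e-01, -4.83555150e+01, -2.35219324e+01,  9.77375801e-02,
       -3.22437391e-02,  1.21322740e-01]), 'ee_pos': array([631.19541725,  71.87305243, 164.92702491]), 'ee_rot': array([ 1.79915079e+02,  4.91580801e-02, -9.15397405e+01]), 'force': array([-0.01822797, -0.17365899, -1.3286389 ]), 'torque': array([-0.07439562,  0.15445943,  0.03788492]), 'gripper_width': 35.706055590106686}
```

View pics/e.png

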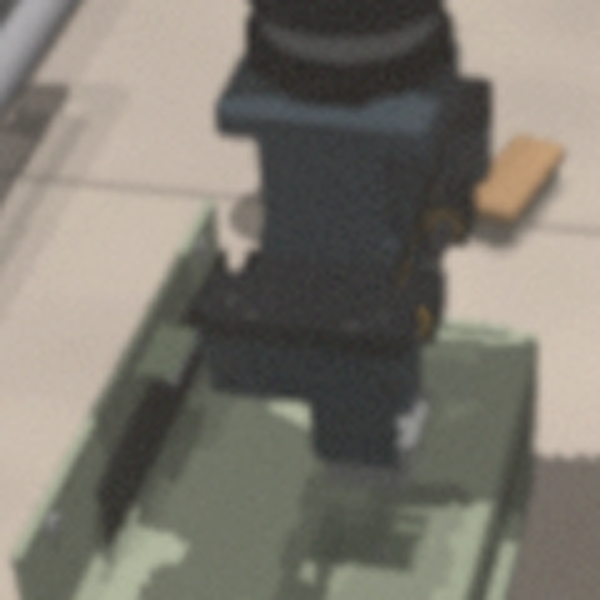

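View pics/e_t.png

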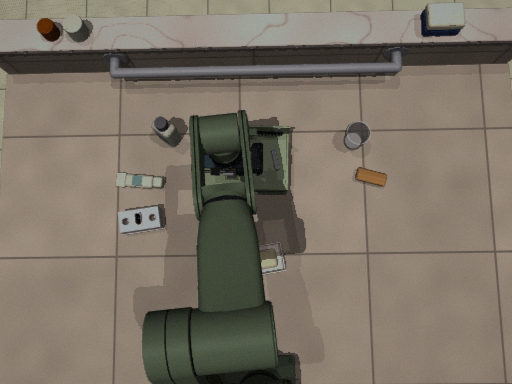

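The grip blocks the top view. In the side view the lock's -x end shows beside the near finger at crop (410,425). I'll project the model of finger and lock to check the offsets.

```bash
python3 - <<'E'
from h import *
s=cv2.imread('pics/e_s.png')
S=9;x0,y0=200,165
im=crop(s,x0,y0,70,60,S)
cv2.imwrite('pics/e3_raw.png',im)
T=np.array([631.2,71.9,164.9])
def L(a,b,c):
    q=[((np.array(px('side',T+np.array(p)))-[x0,y0]+.5)*S-.5).astype(int) for p in(a,b)]
    cv2.line(im,tuple(map(int,q[0])),tuple(map(int,q[1])),c,1)
# pad plane y=+18, pads x +-16, z 0..30 
for a,b in(((-16,18,0),(16,18,0)),((-16,18,0),(-16,18,25)),((16,18,0),(16,18,25))): L(a,b,(0,0,255))
for y in(18,-18):
  for z in(0.6,8.6): L((-22,y,z),(22,y,z),(0,255,0))
  L((-22,y,.6),(-22,y,8.6),(0,255,0))
L((-22,-18,8.6),(-22,18,8.6),(0,255,0));L((-22,-18,.6),(-22,18,.6),(0,255,0))
for y in (-14,14): L((-18,y,.6),(-18,y,-23.4),(255,0,0))
L((-18,14,-23.4),(18,14,-23.4),(255,0,0))
cv2.imwrite('pics/e3.png',im)
E
```

```text
(no output)
```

View pics/e3_raw.png

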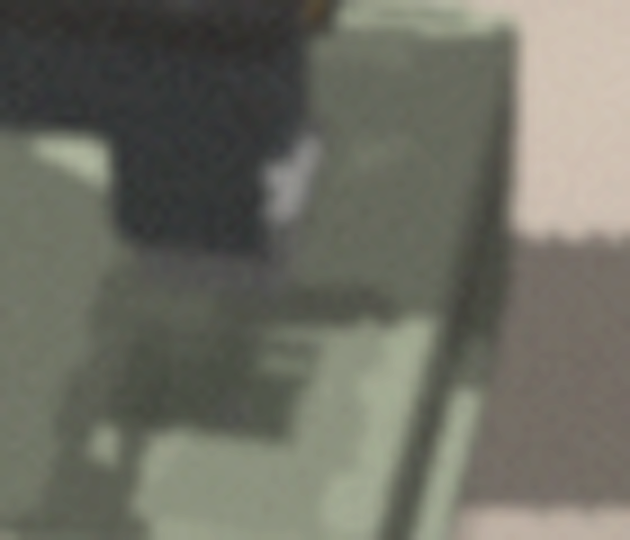

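View pics/e3.png

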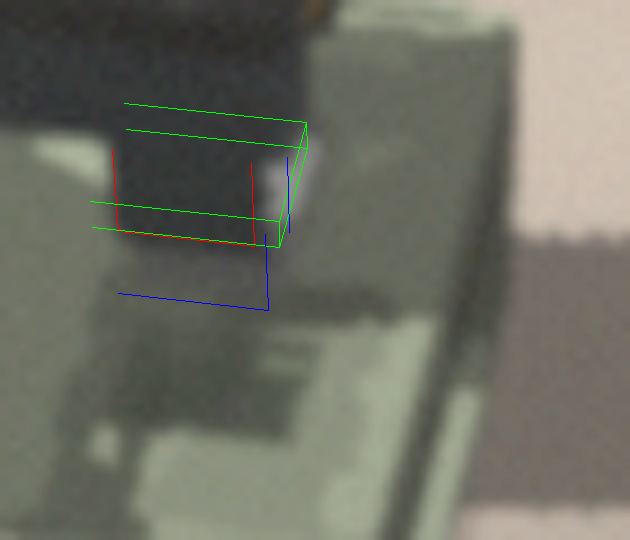

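The model and picture agree to about 1–2 mm. The lock appears to sit about 1.7 mm toward -x of the TCP. I'll aim the TCP at (633.4,69.7) and go down into the mouth.

{"method": "drive_tool", "body": {"motion": [[[0.002, -0.002, 0], [0, 0, 0]], [[0, 0, -0.007], [0, 0, 0]], [[0, 0, -0.007], [0, 0, 0]], [[0, 0, -0.007], [0, 0, 0]], [[0, 0, -0.007], [0, 0, 0]], [[0, 0, -0.007], [0, 0, 0]], [[0, 0, -0.005], [0, 0, 0]], [[0, 0, -0.003], [0, 0, 0]], [[0, 0, 0], [0, 0, 0]], [[0, 0, 0], [0, 0, 0]]]}}

```text
time_s: 6.97
ee_pos: [632.7, 67.6, 122.9]
ee_rot: [180.0, -0.0, -91.7]
force: [-0.1, -0.4, -1.7]
gripper_width: 35.6
```

{"method": "drive_tool", "body": {"motion": [[[0.0007, 0.002, 0], [0, 0, 0]], [[0, 0, -0.002], [0, 0, 0]], [[0, 0, -0.002], [0, 0, 0]], [[0, 0, -0.002], [0, 0, 0]], [[0, 0, -0.001], [0, 0, 0]], [[0, 0, -0.001], [0, 0, 0]], [[0, 0, -0.001], [0, 0, 0]], [[0, 0, 0], [0, 0, 0]], [[0, 0, 0], [0, 0, 0]], [[0, 0, 0], [0, 0, 0]]]}}

```text
time_s: 7.8
ee_pos: [633.4, 69.5, 114.1]
ee_rot: [-180.0, -0.0, -91.7]
force: [-0.0, -0.1, -1.0]
gripper_width: 35.9
```

```bash
python3 - <<'E'
from h import *
s=env.grab_frame('side')[:,:,::-1]
cv2.imwrite('pics/f.png',crop(s,180,165,90,75,8))
E
```

```text
(no output)
```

View pics/f.png

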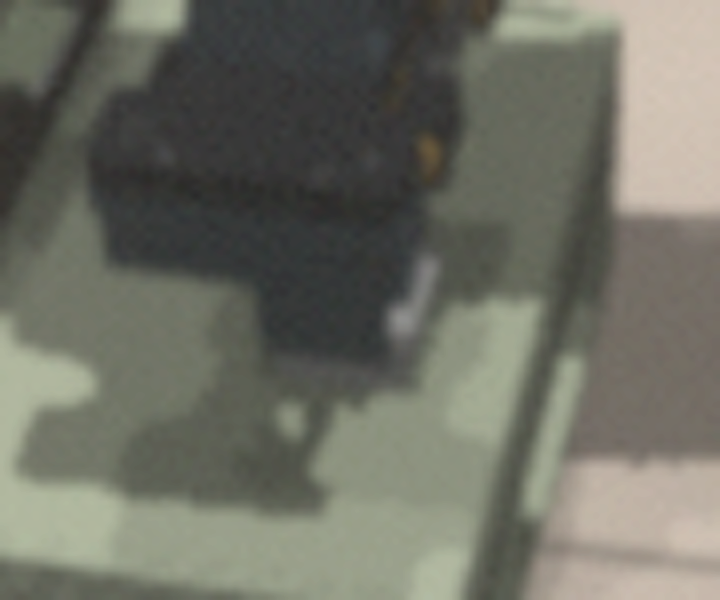

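No contact yet, and the foot is already within the mouth. I'll keep going down slowly.

{"method": "drive_tool", "body": {"motion": [[[0, 0, -0.001], [0, 0, 0]], [[0, 0, 0], [0, 0, 0]], [[0, 0, -0.001], [0, 0, 0]], [[0, 0, 0], [0, 0, 0]], [[0, 0, -0.001], [0, 0, 0]], [[0, 0, 0], [0, 0, 0]], [[0, 0, -0.001], [0, 0, 0]], [[0, 0, 0], [0, 0, 0]], [[0, 0, 0], [0, 0, 0]], [[0, 0, 0], [0, 0, 0]]]}}

```text
time_s: 8.68
ee_pos: [633.4, 69.5, 110.0]
ee_rot: [-180.0, -0.0, -91.7]
force: [0.1, -0.1, -1.9]
gripper_width: 35.9
```

{"method": "drive_tool", "body": {"motion": [[[0, 0, -0.001], [0, 0, 0]], [[0, 0, -0.001], [0, 0, 0]], [[0, 0, -0.001], [0, 0, 0]], [[0, 0, -0.001], [0, 0, 0]], [[0, 0, -0.001], [0, 0, 0]], [[0, 0, 0], [0, 0, 0]], [[0, 0, 0], [0, 0, 0]], [[0, 0, 0], [0, 0, 0]], [[0, 0, 0], [0, 0, 0]], [[0, 0, 0], [0, 0, 0]]]}}

```text
time_s: 9.52
ee_pos: [633.4, 69.5, 105.1]
ee_rot: [-180.0, -0.0, -91.7]
force: [0.3, -0.1, -1.0]
gripper_width: 35.7
```

{"method": "drive_tool", "body": {"motion": [[[0, 0, -0.001], [0, 0, 0]], [[0, 0, -0.001], [0, 0, 0]], [[0, 0, -0.001], [0, 0, 0]], [[0, 0, 0], [0, 0, 0]], [[0, 0, 0], [0, 0, 0]], [[0, 0, 0], [0, 0, 0]], [[0, 0, 0], [0, 0, 0]], [[0, 0, 0], [0, 0, 0]], [[0, 0, 0], [0, 0, 0]], [[0, 0, 0], [0, 0, 0]]]}}

```text
time_s: 10.35
ee_pos: [633.4, 69.5, 102.0]
ee_rot: [-180.0, -0.0, -91.7]
force: [-0.2, 0.3, -0.8]
gripper_width: 35.8
```

```bash
python3 - <<'E'
from h import *
s=env.grab_frame('side')[:,:,::-1]
cv2.imwrite('pics/g.png',crop(s,180,165,90,75,8))
E
```

```text
(no output)
```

View pics/g.png

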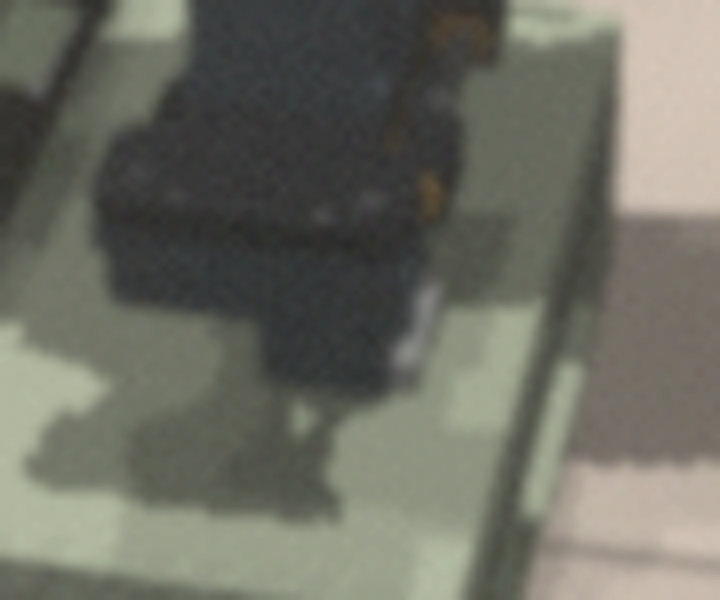

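The lock is in the hole, with the fingers just above the organizer's top. Release and rise.

{"method": "drive_tool", "body": {"motion": [[[0, 0, 0], [0, 0, 0]], [[0, 0, 0], [0, 0, 0]], [[0, 0, 0], [0, 0, 0]], [[0, 0, 0], [0, 0, 0]], [[0, 0, 0.003], [0, 0, 0]], [[0, 0, 0.007], [0, 0, 0]], [[0, 0, 0.01], [0, 0, 0]], [[0, 0, 0.01], [0, 0, 0]], [[0, 0, 0.01], [0, 0, 0]], [[0, 0, 0], [0, 0, 0]]], "claw": 0.6}}

```text
time_s: 11.23
ee_pos: [635.1, 69.7, 145.5]
ee_rot: [-179.7, 0.0, -91.7]
force: [0.1, 0.1, 0.9]
gripper_width: 54.8
```

```bash
python3 - <<'E'
from h import *
s=env.grab_frame('side')[:,:,::-1]
cv2.imwrite('pics/g2.png',crop(s,180,165,90,75,8))
E
```

```text
(no output)
```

View pics/g2.png

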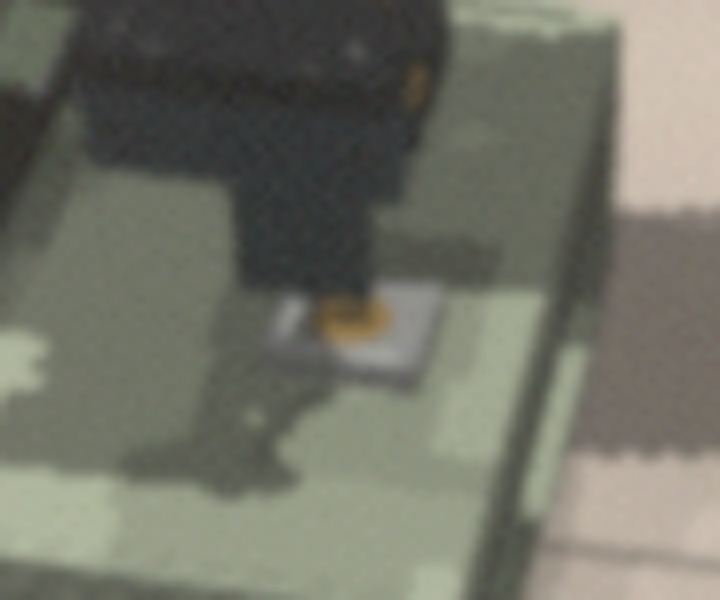

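The insert stands proud in the recess, seemingly level. Shut the fingers, centre them over it and lower.

{"method": "drive_tool", "body": {"motion": [[[-0.0017, 0, 0], [0, 0, 0]], [[0, 0, 0], [0, 0, 0]], [[0, 0, 0], [0, 0, 0]], [[0, 0, 0], [0, 0, 0]], [[0, 0, 0], [0, 0, 0]], [[0, 0, -0.007], [0, 0, 0]], [[0, 0, -0.009], [0, 0, 0]], [[0, 0, -0.008], [0, 0, 0]], [[0, 0, -0.006], [0, 0, 0]], [[0, 0, 0], [0, 0, 0]]], "claw": 0, "force": 40}}

```text
time_s: 12.12
ee_pos: [630.3, 69.4, 109.6]
ee_rot: [179.8, -0.0, -91.7]
force: [0.3, -0.2, 0.3]
gripper_width: 0.1
```

{"method": "drive_tool", "body": {"motion": [[[0, 0, 0], [0, 0, 0]], [[0, 0, -0.001], [0, 0, 0]], [[0, 0, -0.001], [0, 0, 0]], [[0, 0, -0.001], [0, 0, 0]], [[0, 0, -0.001], [0, 0, 0]], [[0, 0, -0.001], [0, 0, 0]], [[0, 0, 0], [0, 0, 0]], [[0, 0, 0], [0, 0, 0]], [[0, 0, 0], [0, 0, 0]], [[0, 0, 0], [0, 0, 0]]]}}

```text
time_s: 12.95
ee_pos: [631.7, 69.5, 107.0]
ee_rot: [-180.0, -0.0, -91.7]
force: [-0.0, -0.7, 0.1]
gripper_width: 0.3
```

{"method": "drive_tool", "body": {"motion": [[[0, 0, -0.001], [0, 0, 0]], [[0, 0, -0.001], [0, 0, 0]], [[0, 0, -0.001], [0, 0, 0]], [[0, 0, 0], [0, 0, 0]], [[0, 0, 0], [0, 0, 0]], [[0, 0, 0], [0, 0, 0]], [[0, 0, 0], [0, 0, 0]], [[0, 0, 0], [0, 0, 0]], [[0, 0, 0], [0, 0, 0]], [[0, 0, 0], [0, 0, 0]]]}}

```text
time_s: 13.78
ee_pos: [632.2, 70.0, 105.0]
ee_rot: [-179.9, 0.1, -91.7]
force: [-1.8, 1.8, 6.0]
gripper_width: 0.3
```

{"method": "drive_tool", "body": {"motion": [[[0, 0, -0.001], [0, 0, 0]], [[0, 0, -0.001], [0, 0, 0]], [[0, 0, -0.001], [0, 0, 0]], [[0, 0, 0], [0, 0, 0]], [[0, 0, 0], [0, 0, 0]], [[0, 0, 0], [0, 0, 0]], [[0, 0, 0], [0, 0, 0]], [[0, 0, 0], [0, 0, 0]], [[0, 0, 0], [0, 0, 0]], [[0, 0, 0], [0, 0, 0]]]}}

```text
time_s: 14.62
ee_pos: [631.8, 69.5, 101.0]
ee_rot: [-180.0, -0.0, -91.7]
force: [2.6, 0.5, 2.4]
gripper_width: 0.8
```

{"method": "drive_tool", "body": {"motion": [[[0, 0, -0.001], [0, 0, 0]], [[0, 0, -0.001], [0, 0, 0]], [[0, 0, -0.001], [0, 0, 0]], [[0, 0, -0.001], [0, 0, 0]], [[0, 0, 0], [0, 0, 0]], [[0, 0, 0], [0, 0, 0]], [[0, 0, 0], [0, 0, 0]], [[0, 0, 0], [0, 0, 0]], [[0, 0, 0], [0, 0, 0]], [[0, 0, 0], [0, 0, 0]]]}}

```text
time_s: 15.45
ee_pos: [631.9, 69.5, 100.2]
ee_rot: [-179.9, 0.0, -91.7]
force: [-2.8, -0.2, 17.6]
gripper_width: 0.6
```

{"method": "drive_tool", "body": {"motion": [[[0, 0, -0.001], [0, 0, 0]], [[0, 0, -0.001], [0, 0, 0]], [[0, 0, 0], [0, 0, 0]], [[0, 0, 0], [0, 0, 0]], [[0, 0, 0], [0, 0, 0]], [[0, 0, 0], [0, 0, 0]], [[0, 0, 0], [0, 0, 0]], [[0, 0, 0], [0, 0, 0]], [[0, 0, 0], [0, 0, 0]], [[0, 0, 0], [0, 0, 0]]]}}

```text
time_s: 16.28
ee_pos: [631.9, 69.6, 100.2]
ee_rot: [-179.8, 0.0, -91.7]
force: [-6.0, 0.1, 27.1]
gripper_width: 0.7
```

{"method": "drive_tool", "body": {"motion": [[[0, 0, 0.006], [0, 0, 0]], [[0, 0, 0.015], [0, 0, 0]], [[0, 0.02, 0.03], [0, 0, 0.1]], [[-0.01, 0.03, 0.03], [0, 0, 0.12]], [[-0.01, 0.04, 0.02], [0, 0, 0.12]], [[-0.01, 0.04, 0], [0, 0, 0.12]], [[-0.01, 0.04, 0], [0, 0, 0.12]], [[-0.01, 0.04, 0], [0, 0, 0.12]], [[-0.01, 0.035, 0], [0, 0, 0.12]], [[0, 0.01, 0], [0, 0, 0.12]]]}}

```text
time_s: 17.12
ee_pos: [569.9, 323.9, 191.7]
ee_rot: [179.9, 0.2, -37.2]
force: [-0.6, -0.0, 0.1]
gripper_width: 0.3
```

```bash
python3 - <<'E'
from h import *
t=env.grab_frame('top')[:,:,::-1];s=env.grab_frame('side')[:,:,::-1]
cv2.imwrite('pics/i_s.png',s);cv2.imwrite('pics/i_t.png',t)
cv2.imwrite('pics/i.png',np.hstack([crop(s,190,180,65,60,6),crop(t,205,145,60,60,6)]))
E
```

```text
(no output)
```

View pics/i.png

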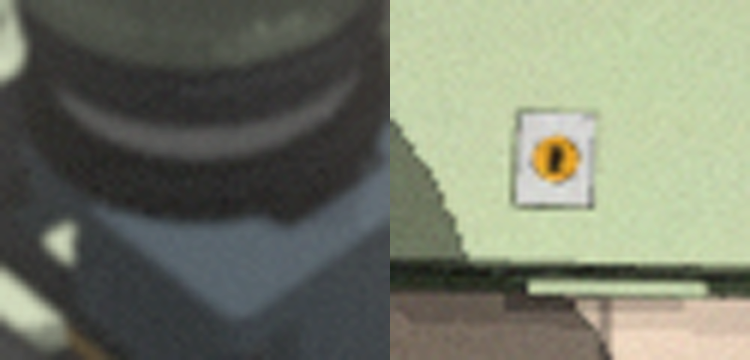

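View pics/i_t.png

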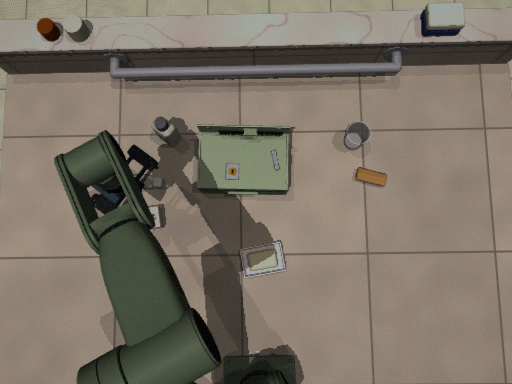

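The insert is flush all round in the top view, with its face at crop (555,159) and the keyway along organizer x. Now the key's position.

```bash
python3 - <<'E'
from h import *
np.set_printoptions(precision=1,suppress=True)
print('brass top',w('top',*up(166,159,205,145,6),100))
a=up(182,190,120,200,10);b=up(216,294,240,305,8)
print('key mid',tri(a,b),w('top',*a,66),w('side',*b,66))
# holes of stand at z=50
for n,p in(('top',[(55,216),(325,174)]),('side',[(207,160),(217,520)])):
    q=[w(n,*(up(*i,120,200,10) if n=='top' else up(*i,240,305,8)),50) for i in p];print(n,q,(q[0]+q[1])/2,np.degrees(np.arctan2(*(q[0]-q[1])[1::-1])))
# overlay predicted key
t=cv2.imread('pics/top0.png');s=cv2.imread('pics/side0.png')
A=[crop(t,120,200,40,40,10),crop(s,255,325,40,40,10)]
for c,(n,x0,y0) in enumerate((('top',120,200),('side',255,325))):
  th=np.radians(8)
  for z,col in((79,(0,0,255)),(53,(0,255,0))):
    P=[]
    for X,Y in((15,4.5),(-15,4.5),(-15,-4.5),(15,-4.5)):
      q=px(n,(502.8+X*np.cos(th)-Y*np.sin(th),349.2+X*np.sin(th)+Y*np.cos(th),z));P.append((q-[x0,y0]+.5)*10-.5)
    cv2.polylines(A[c],[np.int32(P)],True,col,1)
cv2.imwrite('pics/k.png',np.hstack(A))
E
```

```text
brass top [632.6  69.1 100. ]
key mid [502.1 348.1  65.3] [502.9 347.8  66. ] [501.3 348.5  66. ]
top [array([497.3, 389.4,  50. ]), array([508.6, 309.6,  50. ])] [502.9 349.5  50. ] 98.09090799974742
side [array([506.9, 309.5,  50. ]), array([496. , 388.8,  50. ])] [501.4 349.2  50. ] -82.14440084288724
```

View pics/k.png

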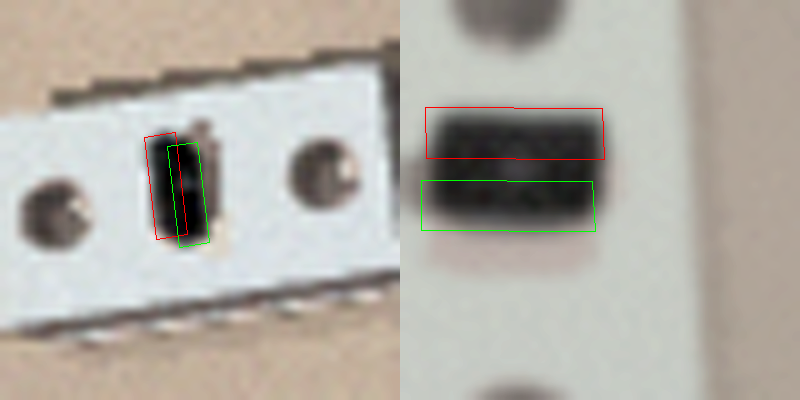

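The key is at about (502.3,348.7), yaw 8°. I'll go above it with the jaws across its 9 mm side, at yaw 98°, which leaves room for the clockwise turn.

{"method": "drive_tool", "body": {"motion": [[[-0.007, 0.001, 0], [0, 0, 0.12]], [[-0.007, 0.002, 0], [0, 0, 0.12]], [[-0.007, 0.002, 0], [0, 0, 0.12]], [[-0.007, 0.002, 0], [0, 0, 0.12]], [[-0.007, 0.002, 0], [0, 0, 0.12]], [[-0.007, 0.002, 0], [0, 0, 0.12]], [[-0.007, 0.002, 0], [0, 0, 0.12]], [[-0.007, 0.002, 0], [0, 0, 0.12]], [[-0.007, 0.002, 0], [0, 0, 0.12]], [[-0.005, 0.002, 0], [0, 0, 0.12]]], "claw": 0.4}}

```text
time_s: 18.05
ee_pos: [504.5, 336.3, 192.2]
ee_rot: [179.9, 0.2, 31.0]
force: [0.4, -0.2, -0.8]
gripper_width: 36.6
```

{"method": "drive_tool", "body": {"motion": [[[0, 0, 0], [0, 0, 0.12]], [[0, 0, -0.01], [0, 0, 0.12]], [[0, 0, -0.01], [0, 0, 0.12]], [[0, 0, -0.01], [0, 0, 0.12]], [[0, 0, -0.01], [0, 0, 0.12]], [[0, 0, -0.01], [0, 0, 0.12]], [[0, 0, -0.01], [0, 0, 0.12]], [[0, 0, -0.01], [0, 0, 0.12]], [[0, 0, 0], [0, 0, 0.12]], [[0, 0, 0], [0, 0, 0]]]}}

```text
time_s: 18.88
ee_pos: [504.7, 336.1, 121.5]
ee_rot: [-179.8, 0.2, 92.7]
force: [0.2, -0.1, 0.1]
gripper_width: 37.1
```

{"method": "drive_tool", "body": {"motion": [[[-0.0012, 0.006, 0], [0, 0, 0.046]], [[-0.0012, 0.0065, 0], [0, 0, 0.046]], [[0, 0, -0.006], [0, 0, 0]], [[0, 0, -0.01], [0, 0, 0]], [[0, 0, -0.01], [0, 0, 0]], [[0, 0, 0], [0, 0, 0]], [[0, 0, 0], [0, 0, 0]], [[0, 0, 0], [0, 0, 0]], [[0, 0, 0], [0, 0, 0]], [[0, 0, 0], [0, 0, 0]]]}}

```text
time_s: 19.72
ee_pos: [502.9, 351.2, 97.3]
ee_rot: [179.9, -0.0, 98.1]
force: [1.2, 0.2, -1.4]
gripper_width: 36.4
```

```bash
python3 - <<'E'
from h import *
s=env.grab_frame('side')[:,:,::-1]
cv2.imwrite('pics/l.png',crop(s,210,250,110,130,4.5))
E
```

```text
(no output)
```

View pics/l.png

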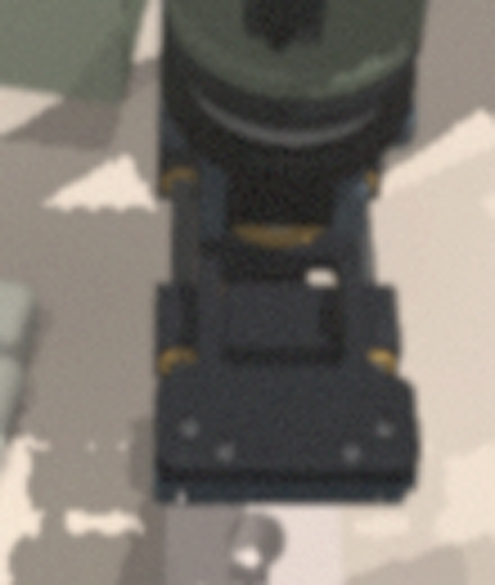

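The key is hidden behind the gripper, but the measured pose is on target. Correct y by -2.2 mm, descend to z=55 and grip.

{"method": "drive_tool", "body": {"motion": [[[-0.0005, -0.0022, 0], [0, 0, 0]], [[0, 0, -0.007], [0, 0, 0]], [[0, 0, -0.009], [0, 0, 0]], [[0, 0, -0.009], [0, 0, 0]], [[0, 0, -0.008], [0, 0, 0]], [[0, 0, -0.005], [0, 0, 0]], [[0, 0, -0.003], [0, 0, 0]], [[0, 0, -0.001], [0, 0, 0]], [[0, 0, 0], [0, 0, 0]], [[0, 0, 0], [0, 0, 0]]]}}

```text
time_s: 20.6
ee_pos: [502.3, 349.1, 55.1]
ee_rot: [180.0, -0.0, 98.1]
force: [0.1, 0.1, -0.5]
gripper_width: 36.3
```

{"method": "drive_tool", "body": {"motion": [[[0, 0, 0], [0, 0, 0]], [[0, 0, 0], [0, 0, 0]], [[0, 0, 0], [0, 0, 0]], [[0, 0, 0], [0, 0, 0]], [[0, 0, 0], [0, 0, 0]], [[0, 0, 0], [0, 0, 0]], [[0, 0, 0], [0, 0, 0]], [[0, 0, 0], [0, 0, 0]], [[0, 0, 0], [0, 0, 0]], [[0, 0, 0], [0, 0, 0]]], "claw": 0, "force": 20}}

```text
time_s: 21.43
ee_pos: [502.2, 349.0, 55.0]
ee_rot: [180.0, -0.0, 98.1]
force: [-0.9, -0.5, 1.9]
gripper_width: 9.2
```

Gripped at 9.2 mm. I'll firm up the grip, lift straight out and carry it to above the lock.

{"method": "drive_tool", "body": {"motion": [[[0, 0, 0], [0, 0, 0]], [[0, 0, 0.004], [0, 0, 0]], [[0, 0, 0.01], [0, 0, 0]], [[0, 0, 0.018], [0, 0, 0]], [[0, 0, 0.025], [0, 0, 0]], [[0, 0, 0.025], [0, 0, 0]], [[0, -0.01, 0.018], [0, 0, 0]], [[0.01, -0.02, 0.01], [0, 0, -0.017]], [[0.012, -0.025, 0], [0, 0, -0.017]], [[0.012, -0.025, 0], [0, 0, -0.017]]], "claw": 0, "force": 60}}

```text
time_s: 22.27
ee_pos: [536.7, 268.6, 166.8]
ee_rot: [179.8, -0.1, 95.2]
force: [-0.2, -0.9, 0.9]
gripper_width: 8.5
```

{"method": "drive_tool", "body": {"motion": [[[0.012, -0.025, 0], [0, 0, -0.017]], [[0.012, -0.025, 0], [0, 0, -0.017]], [[0.012, -0.025, 0], [0, 0, -0.017]], [[0.012, -0.025, 0], [0, 0, -0.017]], [[0.012, -0.025, 0], [0, 0, -0.017]], [[0.012, -0.025, 0], [0, 0, -0.017]], [[0.012, -0.025, 0], [0, 0, -0.017]], [[0.012, -0.02, 0], [0, 0, 0]], [[0, -0.004, 0], [0, 0, 0]], [[0, 0, 0], [0, 0, 0]]]}}

```text
time_s: 23.1
ee_pos: [632.2, 68.6, 165.1]
ee_rot: [-180.0, -0.0, 88.2]
force: [0.4, -1.1, 0.0]
gripper_width: 8.5
```

```bash
python3 - <<'E'
from h import *
s=env.grab_frame('side')[:,:,::-1];cv2.imwrite('pics/m_s.png',s)
t=env.grab_frame('top')[:,:,::-1];cv2.imwrite('pics/m_t.png',t)
print(env.state()['ee_pos'])
cv2.imwrite('pics/m.png',crop(s,170,150,90,75,8))
E
```

```text
[631.51381644  70.48890524 165.07376944]
```

View pics/m.png

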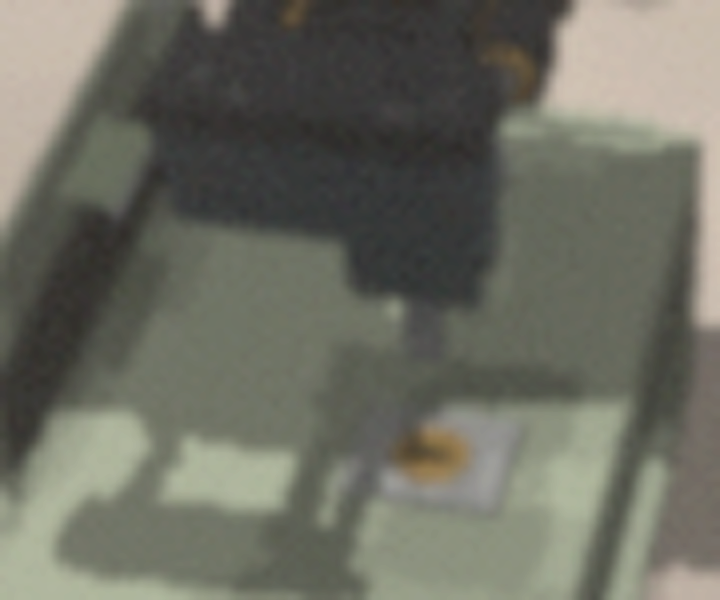

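The blade hangs below the finger at crop (425,335), and the plug is at (430,455). I'll overlay the model to find the key's offset in hand.

```bash
python3 - <<'E'
from h import *
s=cv2.imread('pics/m_s.png')
S=11;x0,y0=205,175
im=crop(s,x0,y0,60,50,S);raw=im.copy()
T=np.array([631.8,69.5,165.07])
def PL(pts,c,cl=False):
    q=[((px('side',p)-[x0,y0]+.5)*S-.5) for p in pts];cv2.polylines(im,[np.int32(q)],cl,c,1)
PL([T+[x,y,-29] for x,y in((-5.5,-2),(5.5,-2),(5.5,2),(-5.5,2))],(0,0,255),True)
for x in(-5.5,5.5): PL([T+[x,2,-29],T+[x,2,-5]],(0,0,255))
PL([T+[-16,4.3,25],T+[-16,4.3,0],T+[16,4.3,0],T+[16,4.3,25]],(255,0,0))
C=np.array([632,69.5,100])
PL([C+[11*np.cos(a),11*np.sin(a),0] for a in np.linspace(0,6.28,40)],(0,255,0))
PL([C+[x,y,0] for x,y in((-22,-18),(22,-18),(22,18),(-22,18))],(0,255,0),True)
cv2.imwrite('pics/m2.png',im);cv2.imwrite('pics/m2r.png',raw)
E
```

```text
(no output)
```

View pics/m2.png

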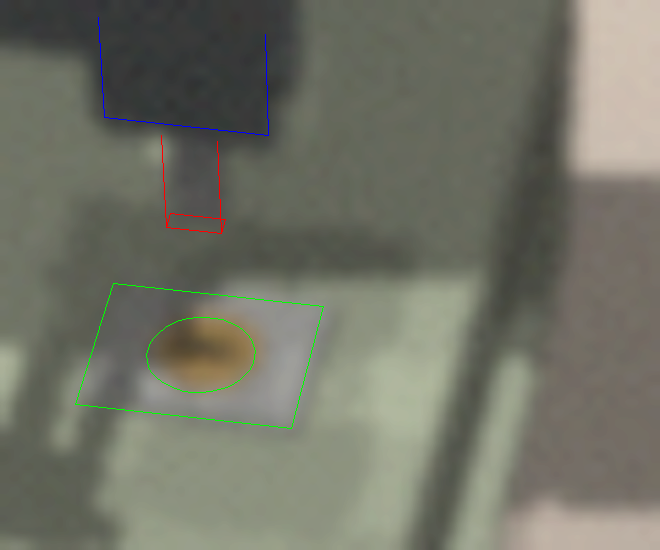

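View pics/m2r.png

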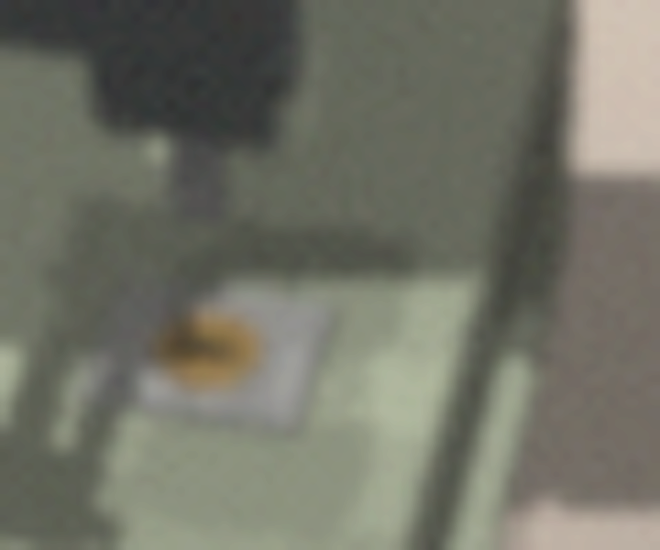

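The camera bias is the same for finger, blade and plug (about +6–7 crop px). So the key is centred in the grip and the keyway is at about (632,69.4). Lower to just above the face.

{"method": "drive_tool", "body": {"motion": [[[0, 0, -0.006], [0, 0, 0]], [[0, 0, -0.008], [0, 0, 0]], [[0, 0, -0.008], [0, 0, 0]], [[0, 0, -0.006], [0, 0, 0]], [[0, 0, -0.003], [0, 0, 0]], [[0, 0, -0.001], [0, 0, 0]], [[0, 0, 0], [0, 0, 0]], [[0, 0, 0], [0, 0, 0]], [[0, 0, 0], [0, 0, 0]], [[0, 0, 0], [0, 0, 0]]]}}

```text
time_s: 24.03
ee_pos: [632.4, 69.8, 133.2]
ee_rot: [180.0, -0.0, 88.3]
force: [0.0, -0.5, -0.3]
gripper_width: 8.7
```

```bash
python3 - <<'E'
from h import *
s=env.grab_frame('side')[:,:,::-1];cv2.imwrite('pics/n_s.png',s)
print(env.state()['ee_pos'],env.state()['ee_rot'],env.state()['force'])
cv2.imwrite('pics/n.png',crop(s,205,175,60,50,12))
E
```

```text
[632.32204058  69.83358893 133.20641608] [ 1.79958179e+02 -1.15737222e-02  8.83434645e+01] [0.26258375 0.75310692 0.00710522]
```

View pics/n.png

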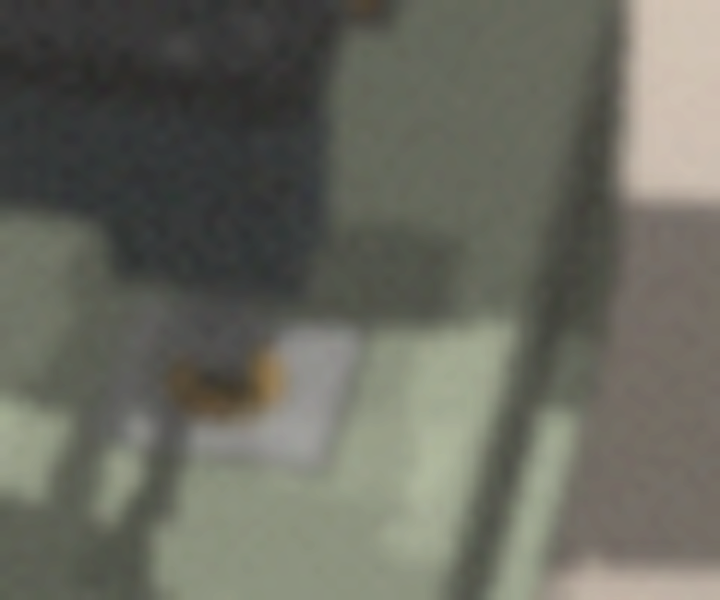

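The blade tip is right over the slot (crop 225,370). I'll make a small correction and lower gently.

{"method": "drive_tool", "body": {"motion": [[[-0.0003, -0.0003, 0], [0, 0, 0]], [[0, 0, -0.001], [0, 0, 0]], [[0, 0, -0.001], [0, 0, 0]], [[0, 0, -0.001], [0, 0, 0]], [[0, 0, -0.001], [0, 0, 0]], [[0, 0, -0.001], [0, 0, 0]], [[0, 0, -0.001], [0, 0, 0]], [[0, 0, 0], [0, 0, 0]], [[0, 0, 0], [0, 0, 0]], [[0, 0, 0], [0, 0, 0]]]}}

```text
time_s: 24.92
ee_pos: [631.8, 69.5, 126.8]
ee_rot: [-180.0, 0.0, 88.4]
force: [-0.6, -1.4, -0.9]
gripper_width: 8.9
```

{"method": "drive_tool", "body": {"motion": [[[0, 0, -0.001], [0, 0, 0]], [[0, 0, -0.001], [0, 0, 0]], [[0, 0, -0.001], [0, 0, 0]], [[0, 0, 0], [0, 0, 0]], [[0, 0, 0], [0, 0, 0]], [[0, 0, 0], [0, 0, 0]], [[0, 0, 0], [0, 0, 0]], [[0, 0, 0], [0, 0, 0]], [[0, 0, 0], [0, 0, 0]], [[0, 0, 0], [0, 0, 0]]]}}

```text
time_s: 25.75
ee_pos: [631.7, 69.5, 123.8]
ee_rot: [-180.0, 0.0, 88.4]
force: [0.3, -0.2, -1.8]
gripper_width: 8.4
```

The key has entered. Push past the first pins.

{"method": "drive_tool", "body": {"motion": [[[0, 0, -0.001], [0, 0, 0]], [[0, 0, -0.001], [0, 0, 0]], [[0, 0, -0.001], [0, 0, 0]], [[0, 0, -0.001], [0, 0, 0]], [[0, 0, 0], [0, 0, 0]], [[0, 0, 0], [0, 0, 0]], [[0, 0, 0], [0, 0, 0]], [[0, 0, 0], [0, 0, 0]], [[0, 0, 0], [0, 0, 0]], [[0, 0, 0], [0, 0, 0]]]}}

```text
time_s: 26.58
ee_pos: [632.0, 69.5, 120.8]
ee_rot: [179.9, -0.0, 88.4]
force: [-2.1, -1.4, 5.8]
gripper_width: 8.7
```

{"method": "drive_tool", "body": {"motion": [[[0, 0, -0.001], [0, 0, 0]], [[0, 0, -0.001], [0, 0, 0]], [[0, 0, -0.001], [0, 0, 0]], [[0, 0, -0.001], [0, 0, 0]], [[0, 0, 0], [0, 0, 0]], [[0, 0, 0], [0, 0, 0]], [[0, 0, 0], [0, 0, 0]], [[0, 0, 0], [0, 0, 0]], [[0, 0, 0], [0, 0, 0]], [[0, 0, 0], [0, 0, 0]]]}}

```text
time_s: 27.42
ee_pos: [632.2, 69.5, 115.8]
ee_rot: [179.9, -0.0, 88.4]
force: [2.0, -1.7, 1.4]
gripper_width: 8.6
```

{"method": "drive_tool", "body": {"motion": [[[0, 0, -0.001], [0, 0, 0]], [[0, 0, -0.001], [0, 0, 0]], [[0, 0, -0.001], [0, 0, 0]], [[0, 0, -0.001], [0, 0, 0]], [[0, 0, -0.001], [0, 0, 0]], [[0, 0, 0], [0, 0, 0]], [[0, 0, 0], [0, 0, 0]], [[0, 0, 0], [0, 0, 0]], [[0, 0, 0], [0, 0, 0]], [[0, 0, 0], [0, 0, 0]]]}}

```text
time_s: 28.25
ee_pos: [631.8, 69.5, 110.7]
ee_rot: [-180.0, -0.0, 88.4]
force: [1.4, -2.7, 3.1]
gripper_width: 8.2
```

{"method": "drive_tool", "body": {"motion": [[[0, 0, -0.001], [0, 0, 0]], [[0, 0, -0.001], [0, 0, 0]], [[0, 0, -0.001], [0, 0, 0]], [[0, 0, 0], [0, 0, 0]], [[0, 0, 0], [0, 0, 0]], [[0, 0, 0], [0, 0, 0]], [[0, 0, 0], [0, 0, 0]], [[0, 0, 0], [0, 0, 0]], [[0, 0, 0], [0, 0, 0]], [[0, 0, 0], [0, 0, 0]]]}}

```text
time_s: 29.08
ee_pos: [631.9, 69.5, 108.5]
ee_rot: [180.0, -0.0, 88.4]
force: [1.8, -2.6, 7.3]
gripper_width: 8.8
```

{"method": "drive_tool", "body": {"motion": [[[0, 0, -0.001], [0, 0, 0]], [[0, 0, -0.001], [0, 0, 0]], [[0, 0, -0.001], [0, 0, 0]], [[0, 0, 0], [0, 0, 0]], [[0, 0, 0], [0, 0, 0]], [[0, 0, 0], [0, 0, 0]], [[0, 0, 0], [0, 0, 0]], [[0, 0, 0], [0, 0, 0]], [[0, 0, 0], [0, 0, 0]], [[0, 0, 0], [0, 0, 0]]]}}

```text
time_s: 29.92
ee_pos: [631.9, 69.5, 104.9]
ee_rot: [180.0, 0.0, 88.4]
force: [1.3, -3.0, 4.5]
gripper_width: 8.9
```

{"method": "drive_tool", "body": {"motion": [[[0, 0, -0.001], [0, 0, 0]], [[0, 0, -0.001], [0, 0, 0]], [[0, 0, 0], [0, 0, 0]], [[0, 0, 0], [0, 0, 0]], [[0, 0, 0], [0, 0, 0]], [[0, 0, 0], [0, 0, 0]], [[0, 0, 0], [0, 0, 0]], [[0, 0, 0], [0, 0, 0]], [[0, 0, 0], [0, 0, 0]], [[0, 0, 0], [0, 0, 0]]]}}

```text
time_s: 30.75
ee_pos: [632.0, 69.5, 104.8]
ee_rot: [179.9, -0.0, 88.4]
force: [-2.0, -3.8, 13.4]
gripper_width: 8.6
```

Stopped at z=104.8, which is the expected home height of about 105. I'll push slightly harder to confirm, then look.

{"method": "drive_tool", "body": {"motion": [[[0, 0, -0.001], [0, 0, 0]], [[0, 0, -0.001], [0, 0, 0]], [[0, 0, 0], [0, 0, 0]], [[0, 0, 0], [0, 0, 0]], [[0, 0, 0], [0, 0, 0]], [[0, 0, 0], [0, 0, 0]], [[0, 0, 0], [0, 0, 0]], [[0, 0, 0], [0, 0, 0]], [[0, 0, 0], [0, 0, 0]], [[0, 0, 0], [0, 0, 0]]]}}

```text
time_s: 31.58
ee_pos: [632.1, 69.5, 104.7]
ee_rot: [179.9, -0.0, 88.4]
force: [-3.7, -4.6, 21.5]
gripper_width: 8.7
```

```bash
python3 - <<'E'
from h import *
s=env.grab_frame('side')[:,:,::-1];cv2.imwrite('pics/o_s.png',s)
cv2.imwrite('pics/o.png',crop(s,205,175,60,50,12))
E
```

```text
(no output)
```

View pics/o.png

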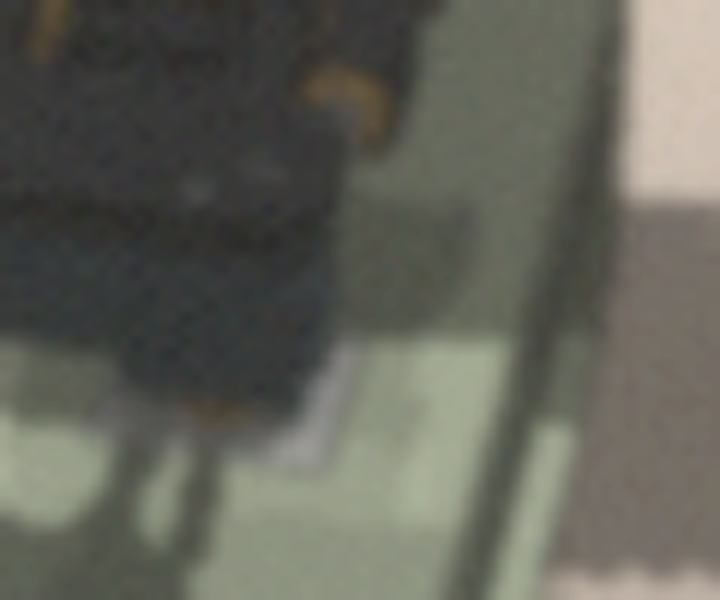

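The collar is on the face. Relax the push to about 10 N, then turn clockwise.

{"method": "drive_tool", "body": {"motion": [[[0, 0, 0.001], [0, 0, 0]], [[0, 0, 0.0015], [0, 0, 0]], [[0, 0, 0], [0, 0, -0.05]], [[0, 0, 0], [0, 0, -0.08]], [[0, 0, 0], [0, 0, -0.08]], [[0, 0, 0], [0, 0, -0.08]], [[0, 0, 0], [0, 0, -0.08]], [[0, 0, 0], [0, 0, -0.08]], [[0, 0, 0], [0, 0, -0.08]], [[0, 0, 0], [0, 0, 0]]]}}

```text
time_s: 32.47
ee_pos: [632.3, 69.7, 104.9]
ee_rot: [179.9, -0.1, 57.8]
force: [-0.3, -3.0, 10.5]
gripper_width: 8.7
```

```bash
python3 -c "
from h import *
s=env.state();print(s['ee_pos'],s['ee_rot'],s['force'],s['torque'])"
```

```text
[632.25432031  69.70197575 104.85445219] [ 1.79921763e+02 -7.03552021e-02  5.78389134e+01] [-0.29741547 -2.99094068 10.4724693 ] [-0.71234612 -0.08625786  0.05648397]
```

Turning well. The torque is 0.056 N m, consistent with the spring. Continue.

{"method": "drive_tool", "body": {"motion": [[[0, 0, 0], [0, 0, -0.08]], [[0, 0, 0], [0, 0, -0.09]], [[0, 0, 0], [0, 0, -0.09]], [[0, 0, 0], [0, 0, -0.09]], [[0, 0, 0], [0, 0, -0.09]], [[0, 0, 0], [0, 0, -0.09]], [[0, 0, 0], [0, 0, -0.09]], [[0, 0, 0], [0, 0, -0.09]], [[0, 0, 0], [0, 0, -0.09]], [[0, 0, 0], [0, 0, 0]]]}}

```text
time_s: 33.3
ee_pos: [632.4, 69.7, 104.9]
ee_rot: [180.0, -0.1, 12.0]
force: [0.1, -3.7, 10.5]
gripper_width: 8.3
```

```bash
python3 -c "
from h import *
s=env.state();print(s['ee_pos'],s['ee_rot'],s['force'],s['torque'])"
```

```text
[632.44080423  69.68037021 104.87220351] [ 1.79983466e+02 -1.29006727e-01  1.19952675e+01] [ 0.0618887  -3.71099117 10.48495273] [-0.77633072 -0.07972934  0.06887464]
```

{"method": "drive_tool", "body": {"motion": [[[0, 0, 0], [0, 0, -0.06]], [[0, 0, 0], [0, 0, -0.06]], [[0, 0, 0], [0, 0, -0.06]], [[0, 0, 0], [0, 0, -0.05]], [[0, 0, 0], [0, 0, -0.04]], [[0, 0, 0], [0, 0, -0.04]], [[0, 0, 0], [0, 0, -0.03]], [[0, 0, 0], [0, 0, 0]], [[0, 0, 0], [0, 0, 0]], [[0, 0, 0], [0, 0, 0]]]}}

```text
time_s: 34.13
ee_pos: [632.8, 70.2, 104.9]
ee_rot: [-179.9, -0.2, -7.3]
force: [1.2, -2.0, 10.7]
gripper_width: 8.7
```

```bash
python3 -c "
from h import *
s=env.state();print(s['ee_pos'],s['ee_rot'],s['force'],s['torque'])
s=env.grab_frame('side')[:,:,::-1]
cv2.imwrite('pics/p.png',crop(s,180,150,90,75,8))"
```

```text
[632.82992792  70.15655885 104.90570768] [-1.79923341e+02 -1.74619946e-01 -7.30649804e+00] [ 1.17617313 -1.98509679 10.68256562] [-0.58738236 -0.17958462  0.09248735]
```

View pics/p.png

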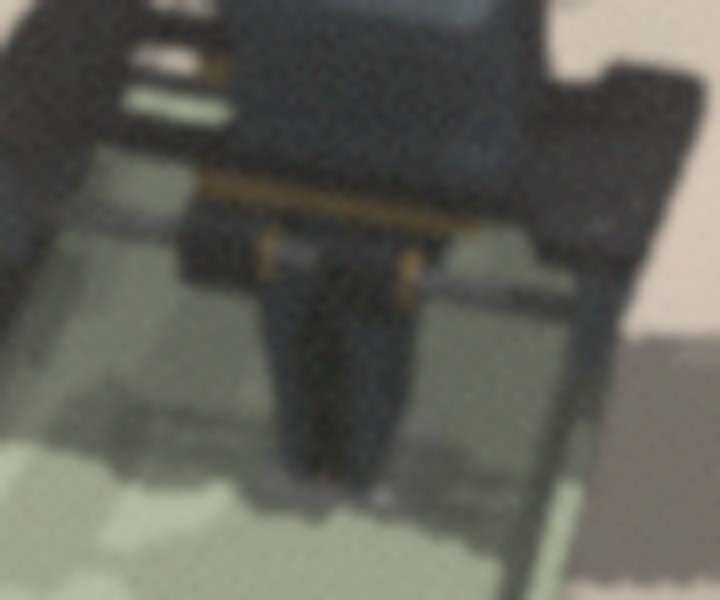

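Turned 95.7° and the stop isn't felt yet, so some of that is play. I'll add a few degrees in small steps until the torque rises.

{"method": "drive_tool", "body": {"motion": [[[0, 0, 0], [0, 0, -0.03]], [[0, 0, 0], [0, 0, -0.03]], [[0, 0, 0], [0, 0, 0]], [[0, 0, 0], [0, 0, 0]], [[0, 0, 0], [0, 0, 0]], [[0, 0, 0], [0, 0, 0]], [[0, 0, 0], [0, 0, 0]], [[0, 0, 0], [0, 0, 0]], [[0, 0, 0], [0, 0, 0]], [[0, 0, 0], [0, 0, 0]]]}}

```text
time_s: 35.02
ee_pos: [632.9, 70.2, 104.9]
ee_rot: [-179.9, -0.2, -10.7]
force: [1.2, -2.0, 8.7]
gripper_width: 8.5
```

```bash
python3 -c "
from h import *
for i in range(4):
  s=env.state();print(s['ee_pos'],s['ee_rot'],s['force'],s['torque']);env.grab_frame('side')"
```

```text
[632.85363603  70.21954907 104.85684992] [-1.79904941e+02 -1.69508795e-01 -1.07481096e+01] [ 1.21340794 -2.02997583  8.68504155] [-0.45582773 -0.2522808   0.11700749]
[632.85114253  70.2044494  104.85798645] [-1.79906850e+02 -1.69121613e-01 -1.07489465e+01] [ 0.91691104 -1.5840254  10.12317008] [-0.4993813  -0.21284985  0.17407618]
[632.84061403  70.21655003 104.86519755] [-1.79905380e+02 -1.67833169e-01 -1.07487353e+01] [ 1.18168865 -1.90241723 10.48124213] [-0.52339526 -0.19057398  0.22470149]
[632.84444076  70.2192717  104.84790211] [-1.79906715e+02 -1.67236780e-01 -1.07466338e+01] [ 1.56738269 -1.72062045  9.59128335] [-0.53487494 -0.20963504  0.11594453]
```

{"method": "drive_tool", "body": {"motion": [[[0, 0, 0], [0, 0, -0.03]], [[0, 0, 0], [0, 0, -0.02]], [[0, 0, 0], [0, 0, 0]], [[0, 0, 0], [0, 0, 0]], [[0, 0, 0], [0, 0, 0]], [[0, 0, 0], [0, 0, 0]], [[0, 0, 0], [0, 0, 0]], [[0, 0, 0], [0, 0, 0]], [[0, 0, 0], [0, 0, 0]], [[0, 0, 0], [0, 0, 0]]]}}

```text
time_s: 36.05
ee_pos: [632.8, 70.2, 104.9]
ee_rot: [-179.9, -0.2, -13.6]
force: [1.0, -1.4, 9.6]
gripper_width: 8.7
```

```bash
python3 -c "
from h import *
for i in range(6):
  s=env.state();print(s['ee_rot'],s['force'],s['torque'],s['gripper_width']);env.grab_frame('side')"
```

```text
[-1.79898754e+02 -1.63026853e-01 -1.36134191e+01] [ 0.95921313 -1.39577428  9.57692044] [-0.47300485 -0.13241961  0.11937528] 8.696963704699211
[-1.79899540e+02 -1.62964275e-01 -1.36090567e+01] [ 1.9020677  -0.91120132 10.39190872] [-0.49952782 -0.18273585  0.16735394] 9.04943096603777
[-1.79897561e+02 -1.65623026e-01 -1.36164325e+01] [ 1.34095705 -1.38337361 10.09930978] [-0.55193811 -0.16601459  0.14771011] 8.943374698182918
[-1.79898771e+02 -1.66688514e-01 -1.36139758e+01] [ 1.06835747 -2.03249719  9.79054048] [-0.44703777 -0.18695354  0.14569801] 8.481848998650822
[-1.79897703e+02 -1.66165213e-01 -1.36155016e+01] [ 1.04822553 -2.25644106  9.59892015] [-0.55298969 -0.18492893  0.15678751] 8.712953257423054
[-1.79897396e+02 -1.66831072e-01 -1.36151884e+01] [ 0.33400692 -2.36082314  8.87958842] [-0.54117402 -0.16933349  0.14295381] 8.421623429903683
```

{"method": "drive_tool", "body": {"motion": [[[0, 0, 0], [0, 0, -0.03]], [[0, 0, 0], [0, 0, -0.02]], [[0, 0, 0], [0, 0, 0]], [[0, 0, 0], [0, 0, 0]], [[0, 0, 0], [0, 0, 0]], [[0, 0, 0], [0, 0, 0]], [[0, 0, 0], [0, 0, 0]], [[0, 0, 0], [0, 0, 0]], [[0, 0, 0], [0, 0, 0]], [[0, 0, 0], [0, 0, 0]]]}}

```text
time_s: 37.18
ee_pos: [632.9, 70.2, 104.9]
ee_rot: [-179.9, -0.2, -16.5]
force: [0.8, -3.0, 9.7]
gripper_width: 8.6
```

```bash
python3 -c "
from h import *
for i in range(6):
  s=env.state();print(s['ee_rot'],s['force'],s['torque'],s['gripper_width']);f=env.grab_frame('side')[:,:,::-1]
cv2.imwrite('pics/q.png',crop(f,200,185,50,40,14))"
```

```text
[-1.79889084e+02 -1.68118195e-01 -1.64784675e+01] [ 0.78155846 -2.99218492  9.73018292] [-0.54223916 -0.19810526  0.09396232] 8.624126751754348
[-1.79888555e+02 -1.66290021e-01 -1.64804707e+01] [ 1.35184873 -1.16178746 10.51212026] [-0.59408133 -0.22467624  0.12149877] 8.985012018784023
[-1.79889322e+02 -1.65739540e-01 -1.64817693e+01] [ 1.46185121 -2.60283281  9.59112889] [-0.47304586 -0.22815375  0.18419707] 8.949929465277958
[-1.79890279e+02 -1.65435951e-01 -1.64784048e+01] [ 1.21921181 -2.53239057  9.98850752] [-0.62336215 -0.20998633  0.13405705] 8.330240994943178
[-1.79888881e+02 -1.69209624e-01 -1.64775182e+01] [ 1.05444679 -1.87903845 10.04100121] [-0.53573644 -0.19159865  0.18532859] 8.814791141821887
[-1.79887421e+02 -1.68326725e-01 -1.64813604e+01] [ 1.59370516 -2.10425054  9.52887647] [-0.52591066 -0.20098598  0.09448036] 8.174958097307252
```

View pics/q.png

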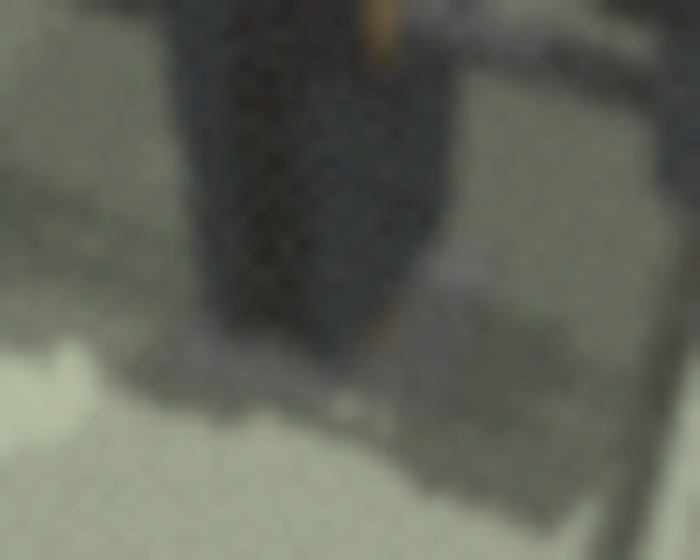

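{"method": "drive_tool", "body": {"motion": [[[0, 0, 0], [0, 0, -0.03]], [[0, 0, 0], [0, 0, -0.02]], [[0, 0, 0], [0, 0, 0]], [[0, 0, 0], [0, 0, 0]], [[0, 0, 0], [0, 0, 0]], [[0, 0, 0], [0, 0, 0]], [[0, 0, 0], [0, 0, 0]], [[0, 0, 0], [0, 0, 0]], [[0, 0, 0], [0, 0, 0]], [[0, 0, 0], [0, 0, 0]]]}}

```text
time_s: 38.32
ee_pos: [632.9, 70.2, 104.8]
ee_rot: [-179.9, -0.2, -19.3]
force: [0.9, -2.2, 10.0]
gripper_width: 8.8
```

```bash
python3 -c "
from h import *
T=[];G=[];E=[]
for i in range(16):
  s=env.state();T.append(np.r_[s['force'],s['torque']]);G.append(s['gripper_width']);E.append(s['effort'][5]);f=env.grab_frame('side')[:,:,::-1]
print(s['ee_rot'],s['ee_pos'],np.mean(T,0),np.std(T,0),np.mean(G),np.mean(E))"
```

```text
[-1.79880352e+02 -1.61516166e-01 -1.93476267e+01] [632.92522826  70.18466349 104.85062601] [ 1.46554777 -1.84339319  9.8020243  -0.53335298 -0.20541388  0.11607002] [0.52369473 0.46139329 0.48582463 0.03176485 0.03816065 0.02717629] 8.668578186131661 0.12048381264321506
```

The torque stays near the spring's 0.12 N m instead of rising at the stop. I need to check whether the insert or the key moved, so I'll overlay the insert's expected outline.

```bash
python3 - <<'E'
from h import *
f=np.mean([env.grab_frame('side')[:,:,::-1].astype(float) for _ in range(4)],0).astype(np.uint8);cv2.imwrite('pics/r_s.png',f)
t=env.grab_frame('top')[:,:,::-1];cv2.imwrite('pics/r_t.png',t)
S=14;x0,y0=198,182
im=crop(f,x0,y0,52,42,S);im=cv2.convertScaleAbs(im,alpha=1.5);cv2.imwrite('pics/r1.png',im)
# bias correction from earlier image (plug): +0.6px right,-0.5 up
def PL(pts,c,cl=True):
    q=[((px('side',p)+[.6,-.5]-[x0,y0]+.5)*S-.5) for p in pts];cv2.polylines(im,[np.int32(q)],cl,c,1)
C=np.array([632,69.5,100])
def rect(a,b,yaw,z,c):
    th=np.radians(yaw);PL([C+[X*np.cos(th)-Y*np.sin(th),X*np.sin(th)+Y*np.cos(th),z] for X,Y in((a,b),(-a,b),(-a,-b),(a,-b))],c)
rect(22,18,-1.6,0,(0,255,0))
PL([C+[11*np.cos(a),11*np.sin(a),0] for a in np.linspace(0,6.28,40)],(0,255,255))
rect(9,4,-19.3-90+0,1.5,(0,0,255))
rect(4.5+10,16,-19.3,5,(255,0,0))
cv2.imwrite('pics/r2.png',im)
E
```

```text
(no output)
```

View pics/r1.png

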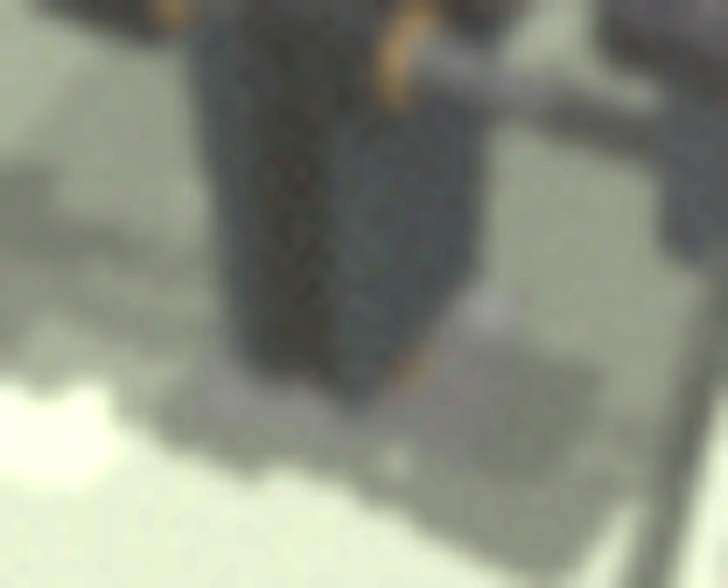

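View pics/r2.png

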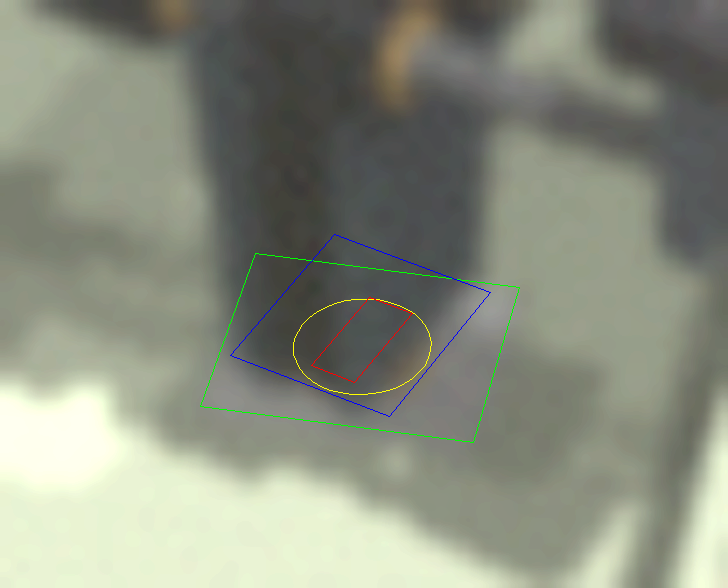

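View pics/r_t.png

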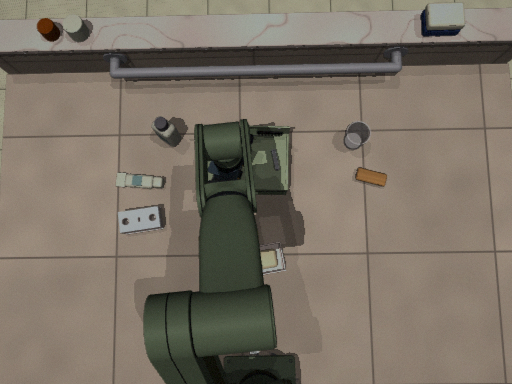

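The insert is still flush and unrotated in its outline. To find whether the key follows the tool, I'll back off 8° and compare averaged torques.

{"method": "drive_tool", "body": {"motion": [[[0, 0, 0], [0, 0, 0.05]], [[0, 0, 0], [0, 0, 0.05]], [[0, 0, 0], [0, 0, 0.04]], [[0, 0, 0], [0, 0, 0]], [[0, 0, 0], [0, 0, 0]], [[0, 0, 0], [0, 0, 0]], [[0, 0, 0], [0, 0, 0]], [[0, 0, 0], [0, 0, 0]], [[0, 0, 0], [0, 0, 0]], [[0, 0, 0], [0, 0, 0]]]}}

```text
time_s: 40.2
ee_pos: [632.8, 70.2, 104.9]
ee_rot: [-179.9, -0.2, -11.3]
force: [1.1, -1.7, 10.2]
gripper_width: 8.7
```

```bash
cat >> h.py <<'E'
def avg(k=12):
  T=[];G=[];Q=[]
  for i in range(k):
    s=env.state();T.append(np.r_[s['force'],s['torque']]);G.append(s['gripper_width']);Q.append(s['effort'][5]);f=env.grab_frame('side')[:,:,::-1]
  np.set_printoptions(precision=3,suppress=True)
  print(s['time_s'],s['ee_rot'],s['ee_pos'],np.mean(T,0),'sd',np.std(T,0)[5],np.mean(G),np.mean(Q));return f
E
python3 -c "
from h import *
f=avg();cv2.imwrite('pics/s.png',cv2.convertScaleAbs(crop(f,198,182,52,42,14),alpha=1.5))"
```

```text
40.75 [-179.906   -0.163  -11.32 ] [632.794  70.199 104.894] [ 1.323 -2.026 10.032 -0.514 -0.157  0.151] sd 0.04181506424381448 8.661745625465867 0.14870704151690006
```

View pics/s.png

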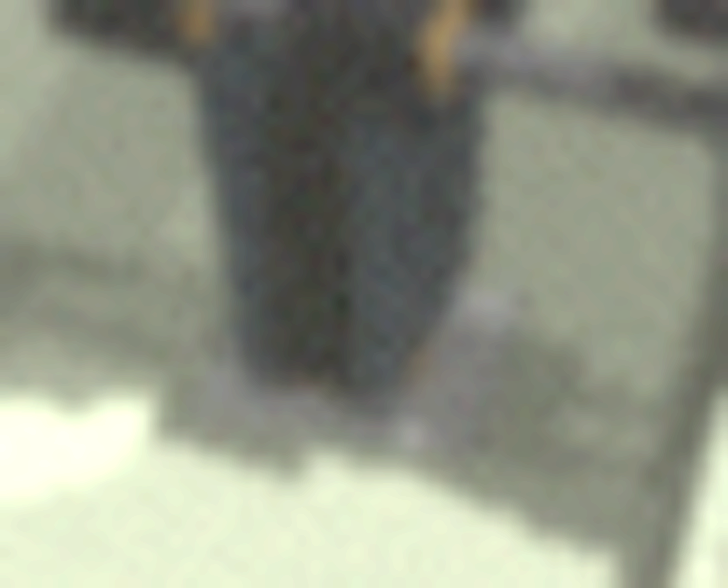

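The torque stays at the spring level (about 0.12–0.15 N m) throughout, so the stop gives no clear signal. By geometry, the lag is at most 6.3° of key play plus 1.9° of insert play, so a 102° tool turn puts the plug at about 93°, just short of its stop. I'll set that and check it holds.

{"method": "drive_tool", "body": {"motion": [[[0, 0, 0], [0, 0, -0.02]], [[0, 0, 0], [0, 0, -0.02]], [[0, 0, 0], [0, 0, 0]], [[0, 0, 0], [0, 0, 0]], [[0, 0, 0], [0, 0, 0]], [[0, 0, 0], [0, 0, 0]], [[0, 0, 0], [0, 0, 0]], [[0, 0, 0], [0, 0, 0]], [[0, 0, 0], [0, 0, 0]], [[0, 0, 0], [0, 0, 0]]]}}

```text
time_s: 41.63
ee_pos: [632.8, 70.2, 104.9]
ee_rot: [-179.9, -0.2, -13.6]
force: [1.6, -2.3, 8.8]
gripper_width: 8.4
```

```bash
python3 -c "
from h import *
f=avg();cv2.imwrite('pics/z.png',f)"
```

```text
42.1833 [-179.898   -0.164  -13.614] [632.836  70.212 104.876] [ 1.127 -2.114  9.95  -0.513 -0.175  0.163] sd 0.02679228028269666 8.60345309099297 0.15357307507656515
```

View pics/z.png

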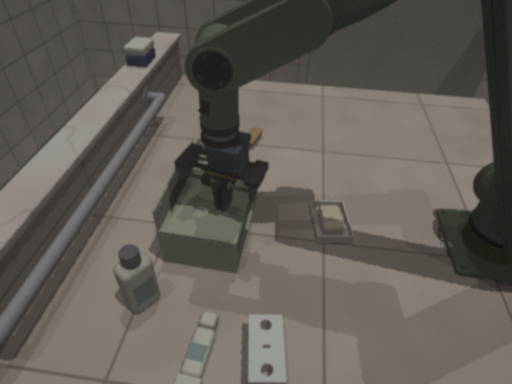

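The stand's slot is empty, the bystanders are in place and the key is held turned at about 0.15 N m. I'll hand in.

```bash
python3 -c "
from h import *
print(env.job_done());s=env.state();print(s['time_s'],s['ee_pos'],s['ee_rot'],s['gripper_width'])"
```

```text
the job is handed in; nothing more can be done
None
the job is handed in; nothing more can be done
```

The job is handed in at about 42 s: the lock insert is home, and the key is fully in the keyway, turned clockwise and still held in the gripper. One check was inconclusive: I can't confirm the plug's exact angle.

- **Insert:** I pressed it home with up to 27 N. The fingertips stopped at 100.2 mm against a nominal top of 100 mm, and the top picture shows it flush all round.
- **Key:** It went past both sets of pins and stopped at the height expected for the collar on the face. A further push to 21 N moved it only 0.1 mm.
- **Turn:** The tool is turned 102° clockwise. Allowing about 8° for play in the key and insert, that should put the plug at about 93°. The grip is 60 N, with a steady downward push of about 10 N.
- **What didn't agree:** I never felt the plug's stop. Even when I briefly turned the tool to 108°, the torque stayed at about 0.12–0.16 N m, close to the spring's own 0.12 N m. The quarter turn therefore rests on the geometry and the spring torque, because the gripper hides the plug from the cameras.
- **Other toiletries:** In the pictures they look untouched.

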